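Load the reaction trays and lock the keeper over them

TASK

Make the tray rack ready to carry: twist the keeper on its post to unlock it and swing its bar well aside, then stand every white reaction tray that lies on the bench on edge in the rack, one to a slot, fully down. Then slide the telescoping keeper to the lowest stop at which its bar clears the trays and twist it back fully so that it locks over them. Leave the other things on the bench where they are.

Things in the scene. Friction and masses are not known exactly. Their poses are not given: they have to be found in the camera images.
- rack: Fixed grey plastic tray rack with the keeper's post at its near end. Origin: on the post's upright axis, at the table. Its x axis runs from the post along the row of slots, y to the left of that, z up. The block with the slots is 36 mm wide (y) and runs to x = 255 mm; on both sides a 5 mm thick rim (its inner face 35 mm from the middle line, its top 36 mm above the table) keeps the trays from sliding out sideways; low feet 130 mm wide (y) and 10 mm high lie under both ends.
- slot0 (a point): The slot nearest the post (75 mm from its axis): middle of the slot's floor, 24 mm above the table. A tray stands in a slot across the rack, leaning 20 degrees (30 when let go, with the play) back towards the post, top edge nearer it, between walls 25 mm high and parallel to it, 19 mm apart. They hold only the middle 36 mm of its 60 mm width, so its side edges stay free above the rims; the rims leave 5 mm either way.
- slot1 (a point): Middle of the floor of the second slot from the post, like slot0 and 34 mm farther along the rack's x.
- slot2 (a point): Middle of the floor of the third slot from the post, like slot0 and 68 mm farther along the rack's x.
- slot3 (a point): Middle of the floor of the fourth slot from the post, like slot0 and 102 mm farther along the rack's x.
- slot4 (a point): Middle of the floor of the fifth (last) slot from the post, like slot0 and 136 mm farther along the rack's x.
- tray0_c (a point): Centre of a white reaction tray (a flat plate with nine shallow wells on one face), 60 x 60 x 14 mm, about 80 g, lying flat on the table at the start; own z is square to its faces, x and y along its edges. Either face may look either way. Seated in a slot its centre is about 54 mm and its top edge 85 mm above the table. May be absent.
- tray1_c (a point): Centre of a white reaction tray (a flat plate with nine shallow wells on one face), 60 x 60 x 14 mm, about 80 g, lying flat on the table at the start; own z is square to its faces, x and y along its edges. Either face may look either way. Seated in a slot its centre is about 54 mm and its top edge 85 mm above the table. May be absent.
- tray2_c (a point): Centre of a white reaction tray (a flat plate with nine shallow wells on one face), 60 x 60 x 14 mm, about 80 g, lying flat on the table at the start; own z is square to its faces, x and y along its edges. Either face may look either way. Seated in a slot its centre is about 54 mm and its top edge 85 mm above the table. May be absent.
- tray3_c (a point): Centre of a white reaction tray (a flat plate with nine shallow wells on one face), 60 x 60 x 14 mm, about 80 g, lying flat on the table at the start; own z is square to its faces, x and y along its edges. Either face may look either way. Seated in a slot its centre is about 54 mm and its top edge 85 mm above the table. May be absent.
- tray4_c (a point): Centre of a white reaction tray (a flat plate with nine shallow wells on one face), 60 x 60 x 14 mm, about 80 g, lying flat on the table at the start; own z is square to its faces, x and y along its edges. Either face may look either way. Seated in a slot its centre is about 54 mm and its top edge 85 mm above the table. May be absent.
- keeper_lift (a joint): How far the keeper's telescoping tube is drawn up out of the post's sleeve, m, 0 (lowest) to 0.054. Friction of about 6 N holds it where it is left. It has locking stops at 0, 0.016, 0.032 and 0.048 (about 3 mm of play either way), and slides only when the keeper is twisted beyond about 0.7 rad.
- keeper_twist (a joint): Twist of the keeper about the post's axis, rad, anticlockwise from above: 0 to 0.2 = locked, with the bar along the rack over the slots; 1.4 (end stop) = unlocked, the bar swung aside to the rack's left. Friction (0.08 N m) holds it. Between stops, the teeth keep it from turning back below about 0.7.
- keeper_grip (a point): Where to hold the keeper: 104 mm above the table with the keeper down, rising with it. It is on the post's axis, in the upper part of an upright black grip 44 mm long, 16 mm thick and 50 mm tall (from 18 mm above this point to 32 mm below it, at its foot on the bar's hub). Own x runs along the grip's length and along the bar, so the fingers close along its y.
- bar_tip (a point): Under the free end of the keeper's steel bar, which runs from the post (235 mm long, 12 mm wide, 10 mm thick). Its underside is 61 mm above the table with the keeper down, so 77, 93 and 109 mm at the other stops.
- dish: Bystander: clear round dish, 56 mm across, 14 mm high, among the trays. Origin under its centre.
- marker: Bystander: marker pen lying, 120 x 14 mm. Origin under its middle.
- reagent: Bystander: amber bottle, 44 mm across, 85 mm high. Origin under its centre.
- saline: Bystander: white jar, 48 mm across, 75 mm high. Origin under its centre.
- tip_box: Bystander: box of pipette tips, 120 x 85 x 54 mm. Origin under its centre.
- cap_pot: Bystander: small white pot with tube caps, 56 mm across, 30 mm high. Origin under its centre.
Things that resemble listed ones, but are neither listed nor needed, are in the scene too. What is shaped like the part that bears tray4_c but green or turquoise is not meant.

How it is judged:
By the outcome, as a careful person would: the job done as asked, in the order asked, and still so for the second after the job is handed in, with the robot touching nothing.
Of tray0, tray1, tray2, tray3, tray4 only 3 to 5 are there at a start; the rules pass over those that are not, and their reading is None.
At some moment in a run one of tray0, tray1, tray2, tray3, tray4 may be knocked a few centimetres aside while the robot is not near it.
Once in a run the grip may slacken for a moment while it holds something.
It also fails if it takes over 210 s, if anything falls off the work surface, if the arm or the gripper's body presses on something with over 40 N, if the wrist force passes 120 N, or if a joint passes its speed limit or range.

ROBOT

A 6-joint arm with a two-finger parallel gripper is mounted at the origin on the work surface. World frame = base frame: x ahead of the robot, y to its left, z up, the work surface at z = 0. Lengths are in mm, angles in rad, forces in N, time in s.
With the tool pointing down it reaches from about 350 to 975 mm from the base axis. Payload 7.1 kg.
Tool frame: the origin (TCP) lies at the very end of the fingers, on their centre line; the grasp point (between the pads) lies ctrl.hold_point_z behind it (ctrl.hold_point_z is the distance from the TCP to the grasp point, in mm); z points along the fingers, y is the line along which they close (so a half turn about z gives the same grasp; the last joint's range is limited). The gripper opens to 88 mm and grips with 3 to 60 N. Pads are 20 mm wide; open, the fingers measure 115 mm over their backs; the gripper's body (75 mm by 178 mm) begins 61 mm behind the grasp point.
Start: joints at [1.259, 0.423, 1.63, -0, 1.089, -0.019], TCP at [180.365, 598.392, 222.675] pointing down, gripper open.
Joint ranges: [-3, 3], [-0.9, 2.11], [0.09, 2.58], [-1.31, 4.45], [0.11, 2.69], [-2.54, 2.54]. Speed limits (rad/s): [2.39, 2.39, 3.01, 3.14, 3.14, 3.14].

INTERFACE

Orientations are given as a rotation vector (axis times angle).
In Python, from workcell import ctrl gives the robot as it stands. The module is installed in compiled form; this text tells all that it offers.
- The arm moves only by the shell command python3 -m creep 'ROWS'. ROWS is JSON, a list of rows, each an object with "translation": the shift along the tool's x, y, z in mm, a list of three; "angular": the turn, a rotation vector about the tool's x, y, z in rad, a list of three; "jaw": the opening, from 0 (shut) to 1 (fully open). A call has exactly 8 rows; each row is the pose to reach, as a shift and turn from the pose commanded when the call began, along the tool's axes at that moment; what a row does not reach only later rows make up. A row lasts 1/8 s, in which the tool goes at most 62.5 mm and 10.7 degrees, less where a joint would pass 70% of its speed; a pose out of reach is approached as far as the arm can. A call with a gripper value outside its range is refused whole. The fingers move at their own pace and stop on an object; the grip force is fixed at half the most. Time passes only in rows, so rows that repeat a pose let the fingers close, or fill a call up. It gives the time, the measured TCP pose, the force, the opening and the grip force at its end, in the units of the state.
- ctrl.get_obs(): the state, without advancing time (a new reading comes with each control period).
- ctrl.get_image(name): name is "side" or "top" or "wrist"; returns the picture (420x560x3 uint8, red, green, blue); there is no depth.
- ctrl.camera_info(name): a dict with "camera_matrix" (3x3 intrinsics, pixels), "world_from_camera" (4x4, takes a point from camera to world coordinates). Camera axes: x right, y up, looking along -z (the intrinsics and any distortion apply to the point x, -y, -z); pixel columns grow to the right and rows downward; lengths in mm; the calibration is good to about 2 mm. A picture is of the moment at which its call begins: read the wrist's pose just before it. camera_info takes no time and is no camera call; for the wrist camera it gives the pose at the moment of the call.
- ctrl.close_job(): hands the job in; it is judged then, once.
Trained networks look in the newest picture that a camera, given by its name, has taken for a name from the list of things; names that differ only in an ending like _2 or _b are one class to them, and where a whole thing is asked for, a point or a joint stands for the part that bears it (a point fixed in the world has none). Each returns a list of dicts, best first, with "score" (0 to 1); they miss things now and then, are a little off and sometimes report something else, mostly with a low value. They report only what shows in the picture. A call takes as long as a camera call. They do not tell look-alikes from the thing itself.
- ctrl.look_for(camera, label): "rect" ([left, top, right, bottom] in pixels, round what is visible of it).
The state is a dict: "t": time; "qpos": joint angles; "qvel": joint speeds; "joint_torque": joint torques, N m; "ee_pos": TCP position; "orientation": TCP orientation; "ft_force": force on the tool from outside, world axes, zero at the start; "moment": the same for the moment, N m; "width": finger opening in mm; "grasp_force": force on a finger pad.
Only numpy, scipy, OpenCV 4.12 (cv2) and the standard library are available. Lean on these libraries where they do the work, as an engineer would, in place of code of your own. Each camera call takes 0.05 s, during which the arm holds its last target. There are 200 camera calls.

## Working session

There is one attempt and no reset: what is moved stays moved. The work goes in short steps, Python scripts to look and compute and a shell command to move; the robot and the scene stay as the last step left them, time stands still between calls to the robot, and variables do not carry over. Pictures are saved under pics/ and viewed, at most 14 in all, crops included, and the job is handed in when it is done.

```bash
mkdir -p pics; ls
python3 - <<'E'
from workcell import ctrl
import cv2
for n in ("top","side","wrist"):
    im=ctrl.get_image(n); cv2.imwrite(f"pics/{n}0.png",im[:,:,::-1])
    i=ctrl.camera_info(n); print(n,i["camera_matrix"],i["world_from_camera"], [k for k in i])
print(ctrl.get_obs(),ctrl.hold_point_z)
E
```

```text
pics
top [[463.01067953   0.         277.53640842]
 [  0.         463.01067953 213.41222764]
 [  0.           0.           1.        ]] [[ 8.87293530e-02  9.75777119e-01 -1.99965288e-01  2.45104404e+02]
 [-9.96041912e-01  8.58626189e-02 -2.29808660e-02 -2.24612844e+01]
 [-5.25465988e-03  2.01212885e-01  9.79533442e-01  1.43662283e+03]
 [ 0.00000000e+00  0.00000000e+00  0.00000000e+00  1.00000000e+00]] ['camera_matrix', 'world_from_camera']
side [[391.84413498   0.         281.55146133]
 [  0.         391.84413498 209.01510958]
 [  0.           0.           1.        ]] [[ 7.95426856e-01  4.36982029e-01 -4.19931927e-01  8.54435869e+01]
 [-6.05854174e-01  5.55749503e-01 -5.69283066e-01 -6.06479570e+02]
 [-1.53895091e-02  7.07240550e-01  7.06805466e-01  8.34342242e+02]
 [ 0.00000000e+00  0.00000000e+00  0.00000000e+00  1.00000000e+00]] ['camera_matrix', 'world_from_camera']
wrist [[346.33935705   0.         285.25142441]
 [  0.         346.33935705 212.50741919]
 [  0.           0.           1.        ]] [[ 2.88150140e-01 -9.29262295e-01 -2.31173275e-01  1.17281647e+02]
 [ 9.57584387e-0
[... 219 characters left out ...]
era']
{'t': 0.15, 'qpos': array([ 1.25902714e+00,  4.23642840e-01,  1.63053439e+00, -1.29645317e-06,
        1.08858409e+00, -1.89746154e-02]), 'qvel': array([-0.00086306, -0.0018946 , -0.00320381,  0.00048936,  0.00123011,
        0.00233991]), 'joint_torque': array([ 2.86397326e-04, -5.44983172e+01, -2.73916626e+01,  6.44380529e-02,
        2.05002056e-02, -8.13626252e-05]), 'ee_pos': array([180.21777392, 597.9909499 , 222.08645624]), 'orientation': array([-4.58250640e-01, -3.10779759e+00,  1.81087089e-03]), 'ft_force': array([ 0.04396146, -0.68022833, -1.20259506]), 'moment': array([-0.01678617, -0.0370124 , -0.02096318]), 'grasp_force': 0.0, 'width': 88.15254832261807} 18.700000000000003
```

View pics/top0.png

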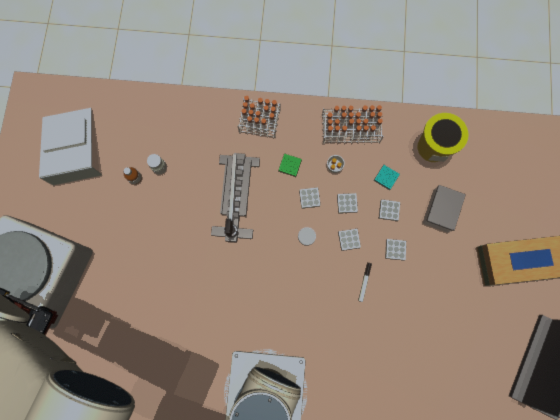

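View pics/side0.png

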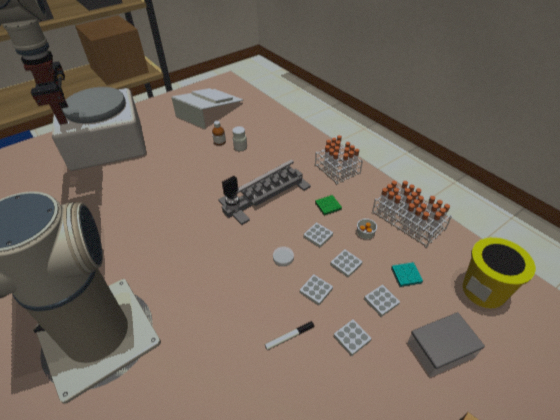

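```bash
cat > h.py <<'E'
from workcell import ctrl
import numpy as np, cv2
from scipy.spatial.transform import Rotation as R
def cam(n): i=ctrl.camera_info(n); return np.array(i["camera_matrix"]),np.array(i["world_from_camera"])
def unproj(c,uv,z):
    K,T=c; uv=np.atleast_2d(uv).astype(float)
    d=np.c_[(uv[:,0]-K[0,2])/K[0,0],-(uv[:,1]-K[1,2])/K[1,1],-np.ones(len(uv))]@T[:3,:3].T
    return T[:3,3]+d*((z-T[2,3])/d[:,2])[:,None]
def proj(c,P):
    K,T=c; q=(np.atleast_2d(P)-T[:3,3])@T[:3,:3]
    return np.c_[K[0,2]+K[0,0]*q[:,0]/-q[:,2],K[1,2]+K[1,1]*q[:,1]/q[:,2]]
def shot(n,name=None):
    c=cam(n); im=ctrl.get_image(n)[:,:,::-1].copy()
    if name: cv2.imwrite(f"pics/{name}.png",im)
    return c,im
def tool(yaw,tilt):
    """tool x along yaw (deg) when pointing down; tilt>0: fingers point towards +yaw direction"""
    y,t=np.radians([yaw,tilt]); f=np.array([np.cos(y),np.sin(y),0]); up=np.array([0,0,1.])
    z=np.sin(t)*f-np.cos(t)*up; x=np.cos(t)*f+np.sin(t)*up
    return np.c_[x,np.cross(z,x),z]
def rel(p,Rt,start=None):
    """translation/angular from the present (or given) pose to world pose"""
    if start is None:
        o=ctrl.get_obs(); start=(o["ee_pos"],R.from_rotvec(o["orientation"]).as_matrix())
    p0,R0=start
    return np.round(R0.T@(np.array(p)-p0),1), np.round(R.from_matrix(R0.T@Rt).as_rotvec(),3)
E
python3 - <<'E'
from h import *
c,im=shot("top")
for u in [(310,198),(347,204),(390,210),(349,240),(396,250),(307,237)]: print(u,unproj(c,u,14)[0].round())
print("post",unproj(c,(231,222),122)[0].round(),"far",unproj(c,(235,153),66)[0].round())
a=cv2.resize(im[140:260,190:430],None,fx=3.2,fy=3.2,interpolation=cv2.INTER_CUBIC); cv2.imwrite("pics/crop0.png",a)
print(rel([480,0,330],tool(0,0)))
E
```

```text
(310, 198) [594. -87.  14.]
(347, 204) [ 585. -204.   14.]
(390, 210) [ 577. -340.   14.]
(349, 240) [ 471. -217.   14.]
(396, 250) [ 453. -363.   14.]
(307, 237) [469. -87.  14.]
post [476. 140. 122.] far [704. 158.  66.]
(array([-459.6, -486.2, -107.3]), array([-0.000e+00,  1.000e-03,  2.849e+00]))
```

View pics/crop0.png

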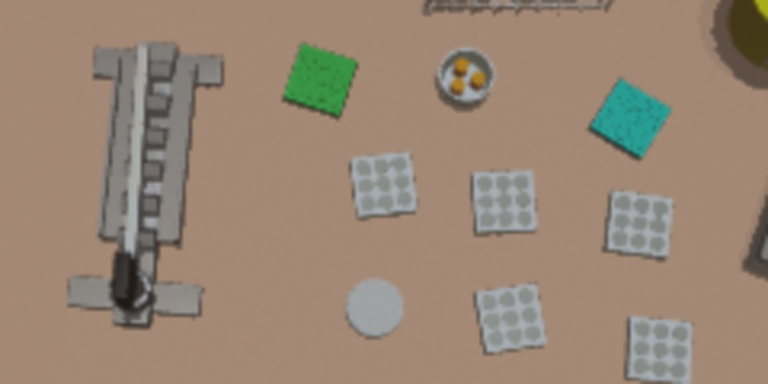

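Candidates in the top picture: white trays at (310,198), (347,204), (390,210), (349,240), (396,250). Green plate (290,165), turquoise plate (387,177), clear dish (307,237) and cap pot (335,165) are not meant. The keeper grip is at about (231,222). The crop confirms five white trays with nine wells and the bar lying along the rack.

```bash
python3 -m creep '[{"translation":[-60,-60,-50],"angular":[0,0,0.18],"jaw":1},{"translation":[-115,-120,-100],"angular":[0,0,0.36],"jaw":1},{"translation":[-170,-180,-107],"angular":[0,0,0.54],"jaw":1},{"translation":[-230,-240,-107],"angular":[0,0,0.72],"jaw":1},{"translation":[-290,-300,-107],"angular":[0,0,0.9],"jaw":1},{"translation":[-345,-360,-107],"angular":[0,0,1.08],"jaw":1},{"translation":[-400,-420,-107],"angular":[0,0,1.26],"jaw":1},{"translation":[-460,-486,-107],"angular":[0,0,1.44],"jaw":1}]'
python3 -c "
from h import *
print(rel([480,0,330],tool(0,0)))"
```

```text
t: 1.2
ee_pos: [397.1, 169.7, 326.1]
orientation: [2.399, 2.027, 0.001]
ft_force: [0.7, -0.5, 0.4]
width: 87.5
grasp_force: 0.0
(array([-153.4,  110.1,   -3.9]), array([ 0.000e+00, -1.000e-03,  1.403e+00]))
```

```bash
python3 -m creep '[{"translation":[-40,28,0],"angular":[0,0,0.18],"jaw":1},{"translation":[-80,56,0],"angular":[0,0,0.36],"jaw":1},{"translation":[-120,85,0],"angular":[0,0,0.54],"jaw":1},{"translation":[-150,110,0],"angular":[0,0,0.72],"jaw":1},{"translation":[-150,110,-4],"angular":[0,0,0.9],"jaw":1},{"translation":[-150,110,-4],"angular":[0,0,1.08],"jaw":1},{"translation":[-150,110,-4],"angular":[0,0,1.26],"jaw":1},{"translation":[-150,110,-4],"angular":[0,0,1.4],"jaw":1}]'
python3 - <<'E'
from h import *
print(ctrl.get_obs()["qpos"].round(2))
c,im=shot("wrist","w1"); print(c[1].round(2))
g=im.min(2); hsv=cv2.cvtColor(im,cv2.COLOR_BGR2HSV)
m=((hsv[:,:,1]<60)&(hsv[:,:,2]>90)).astype(np.uint8)*255
cs,_=cv2.findContours(cv2.morphologyEx(m,cv2.MORPH_CLOSE,np.ones((5,5))),0,2)
for k in cs:
    if 600<cv2.contourArea(k)<20000:
        w=unproj(c,k[:,0,:],14)[:,:2].astype(np.float32); r=cv2.minAreaRect(w)
        print(np.round(k[:,0].mean(0)),np.round(r[0],1),np.round(r[1],1),round(r[2],1))
E
```

```text
t: 2.2
ee_pos: [480.7, 5.7, 329.6]
orientation: [-3.142, -0.006, 0.0]
ft_force: [0.3, -0.2, 0.6]
width: 88.1
grasp_force: 0.0
[-0.01  0.09  1.82  0.    1.23  1.55]
[[ 0.0000e+00  9.7000e-01  2.4000e-01  5.4573e+02]
 [-1.0000e+00  0.0000e+00  0.0000e+00  5.2600e+00]
 [ 0.0000e+00 -2.4000e-01  9.7000e-01  4.9179e+02]
 [ 0.0000e+00  0.0000e+00  0.0000e+00  1.0000e+00]]
[527. 195.] [ 455.1 -354.8] [59.9 60.8] 0.2
[349. 181.] [471.7 -84.6] [58.6 56.2] 46.2
[441. 181.] [ 473.4 -215.9] [62.8 64.4] 14.0
[527. 100.] [ 577.9 -331.7] [62.9 61.6] 87.2
[434.  93.] [ 588.1 -202.2] [61.5 63.8] 7.7
[353.  88.] [594.9 -84.1] [61.5 62.5] 11.7
[182.  77.] [610.5 135.7] [ 73.1 186.9] 80.8
[162. 127.] [564.5 151.1] [265.4 122.7] 0.6
```

View pics/w1.png

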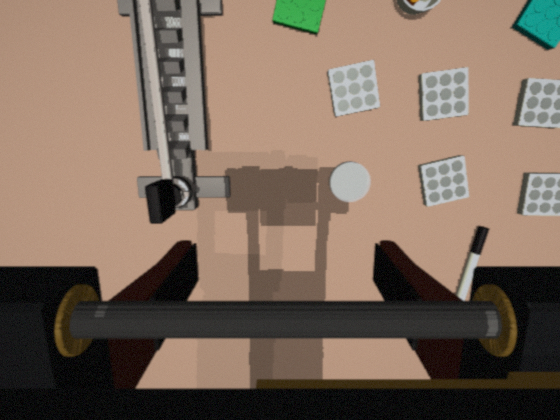

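The wrist view shows the five white trays at (353,88), (441,93), (540,102), (444,181) and (545,195), and the dish at (349,181). The keeper grip is at (160,202). Next I look at the rack from above.

```bash
python3 -m creep '[{"translation":[-10,-50,0],"angular":[0,0,0],"jaw":1},{"translation":[-10,-100,0],"angular":[0,0,0],"jaw":1},{"translation":[-10,-140,0],"angular":[0,0,0],"jaw":1},{"translation":[-10,-140,0],"angular":[0,0,0],"jaw":1},{"translation":[-10,-140,0],"angular":[0,0,0],"jaw":1},{"translation":[-10,-140,0],"angular":[0,0,0],"jaw":1},{"translation":[-10,-140,0],"angular":[0,0,0],"jaw":1},{"translation":[-10,-140,0],"angular":[0,0,0],"jaw":1}]'
python3 - <<'E'
from h import *
c,im=shot("wrist","w2"); np.save("w2cam.npy",np.r_[np.c_[c[0],[0,0,0]],c[1]])
a=cv2.resize(im[0:250,180:400],None,fx=2.4,fy=2.4,interpolation=cv2.INTER_CUBIC); cv2.imwrite("pics/w2c.png",a)
E
```

```text
t: 3.25
ee_pos: [469.8, 145.1, 329.8]
orientation: [-3.142, -0.012, -0.0]
ft_force: [0.2, 0.1, -0.5]
width: 87.9
grasp_force: 0.0
```

View pics/w2c.png

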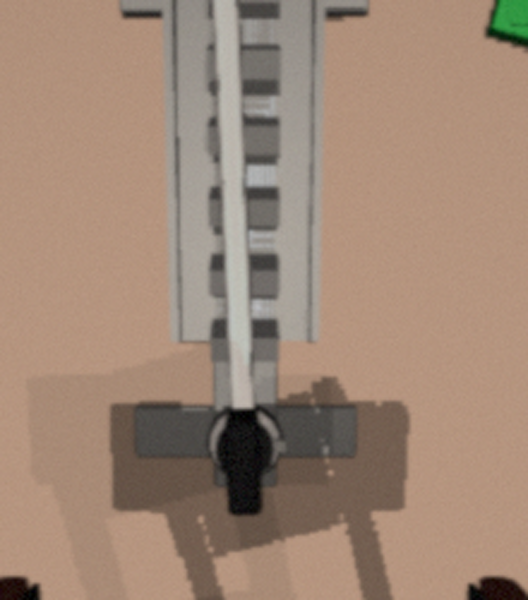

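Run:
```python
from h import *
from scipy.optimize import minimize
A=np.load("w2cam.npy"); c2=(A[:3,:3],A[3:])
c1=(c2[0],c2[1].copy()); c1[1][:3,3]=[545.73,5.26,491.79]; c1[1][:3,:3]=R.from_rotvec([0,0,0.006]).as_matrix()@c2[1][:3,:3]
f=lambda u,v:(u/2.4+180,v/2.4)
foot=unproj(c2,[f(136,405),f(136,457),f(355,405),f(355,457)],10); print("foot",foot.round(1))
print("far foot",unproj(c2,[f(121,14),f(367,14)],10).round(1))
print("rim",unproj(c2,[f(171,340),f(319,340),f(163,10),f(328,10)],36).round(1))
for z in(71,87,103): print("bar",z,unproj(c2,[f(242,400),f(226,5)],z).round(1)[:,:2].tolist())
obs=[]
for n,c,roi in(("w1",c1,(130,170,190,235)),("w2",c2,(260,160,310,225)),("side0",cam("side"),(215,165,250,205)),("top0",cam("top"),(220,212,242,240))):
    im=cv2.imread(f"pics/{n}.png"); x0,y0,x1,y1=roi
    m=np.zeros(im.shape[:2],np.uint8); m[y0:y1,x0:x1]=(im[y0:y1,x0:x1].max(2)<45)
    k,l,s,_=cv2.connectedComponentsWithStats(m); j=1+s[1:,4].argmax(); m=(l==j).astype(np.uint8); print(n,s[j]); obs.append((c,m))
def cost(p,show=0):
    x,y,yaw,L=p; r=R.from_euler("z",yaw).as_matrix(); t=[]
    P=np.array([[sx*22,sy*8,z+L] for sx in(-1,1) for sy in(-1,1) for z in(72,122)])@r.T+[x,y,0]
    for c,m in obs:
        q=np.zeros((1680,2240),np.uint8); h=cv2.convexHull(proj(c,P).astype(np.float32)*4+1.5)
        cv2.fillConvexPoly(q,h.astype(np.int32),1); q=cv2.resize(q.astype(np.float32),(560,420),interpolation=cv2.INTER_AREA)
        t.append(np.minimum(q,m).sum()/np.maximum(q,m).sum())
    if show: print(np.round(t,2))
    return -sum(t)
for L in(0,16,32,48):
    b=min((minimize(lambda p:cost([*p,L]),[x,145,0.05],method="Nelder-Mead",options=dict(initial_simplex=[[x,145,.05],[x+8,145,.05],[x,153,.05],[x,145,.2]])) for x in(465,480,495)),key=lambda b:b.fun)
    print(L,b.x.round(2),round(b.fun,3)); cost([*b.x,L],1)
```

```text
foot [[477.6 211.8  10. ]
 [447.  212.6  10. ]
 [478.7  85.   10. ]
 [448.1  83.8  10. ]]
far foot [[680.9 214.5  10. ]
 [682.   86.5  10. ]]
rim [[515.8 188.5  36. ]
 [516.4 108.9  36. ]
 [674.9 190.1  36. ]
 [675.6 108.9  36. ]]
bar 71 [[487.8, 149.8], [666.4, 158.0]]
bar 87 [[489.6, 149.6], [661.4, 157.5]]
bar 103 [[491.4, 149.4], [656.4, 157.0]]
w1 [ 146  180   35   43 1112]
w2 [271 169  24  45 719]
side0 [223 177  15  22 238]
top0 [226 221   7  16  44]
0 [4.6227e+02 1.4686e+02 6.0000e-02] -2.633
[0.8  0.73 0.76 0.34]
16 [4.6344e+02 1.4549e+02 1.1000e-01] -2.16
[0.64 0.66 0.54 0.32]
32 [4.6463e+02 1.4448e+02 2.0000e-01] -1.662
[0.47 0.6  0.33 0.26]
48 [4.6417e+02 1.4286e+02 3.4000e-01] -1.239
[0.33 0.51 0.17 0.24]
```

Keeper lift is 0, post axis ≈ (462.7,148.3), rack yaw ≈ 0.5°. Now grip the keeper.

```bash
python3 -c "
from h import *
print(rel([462.7,148.3,88],tool(2.5,0)))"
```

```text
(array([ -7. ,  -3.2, 241.8]), array([ 0.   , -0.   , -0.036]))
```

```bash
python3 -m creep '[{"translation":[-7,-3,50],"angular":[0,0,-0.036],"jaw":1},{"translation":[-7,-3,100],"angular":[0,0,-0.036],"jaw":1},{"translation":[-7,-3,150],"angular":[0,0,-0.036],"jaw":1},{"translation":[-7,-3,180],"angular":[0,0,-0.036],"jaw":1},{"translation":[-7,-3,205],"angular":[0,0,-0.036],"jaw":1},{"translation":[-7,-3,225],"angular":[0,0,-0.036],"jaw":1},{"translation":[-7,-3,242],"angular":[0,0,-0.036],"jaw":1},{"translation":[-7,-3,242],"angular":[0,0,-0.036],"jaw":1}]'
python3 -m creep '[{"translation":[0,0,0],"angular":[0,0,0],"jaw":0},{"translation":[0,0,0],"angular":[0,0,0],"jaw":0},{"translation":[0,0,0],"angular":[0,0,0],"jaw":0},{"translation":[0,0,0],"angular":[0,0,0],"jaw":0},{"translation":[0,0,0],"angular":[0,0,0],"jaw":0},{"translation":[0,0,0],"angular":[0,0,0],"jaw":0},{"translation":[0,0,0],"angular":[0,0,0],"jaw":0},{"translation":[0,0,0],"angular":[0,0,0],"jaw":0}]'
python3 -c "
from h import *
o=ctrl.get_obs();print(o['moment'],o['qpos'].round(2))"
```

```text
t: 4.3
ee_pos: [461.9, 148.2, 86.8]
orientation: [3.14, 0.07, -0.004]
ft_force: [-0.1, 0.5, 1.0]
width: 87.4
grasp_force: 0.0
t: 5.3
ee_pos: [462.7, 149.2, 87.8]
orientation: [-3.14, -0.069, -0.0]
ft_force: [-0.9, 4.8, 1.0]
width: 15.4
grasp_force: 30.0
[1.05719364 0.41342649 0.08511657] [0.29 0.44 2.02 0.   0.68 1.81]
```

```bash
python3 -m creep '[{"translation":[0,0,0],"angular":[0,0,-0.12],"jaw":0},{"translation":[0,0,0],"angular":[0,0,-0.29],"jaw":0},{"translation":[0,0,0],"angular":[0,0,-0.46],"jaw":0},{"translation":[0,0,0],"angular":[0,0,-0.63],"jaw":0},{"translation":[0,0,0],"angular":[0,0,-0.8],"jaw":0},{"translation":[0,0,0],"angular":[0,0,-0.97],"jaw":0},{"translation":[0,0,0],"angular":[0,0,-1.14],"jaw":0},{"translation":[0,0,0],"angular":[0,0,-1.31],"jaw":0}]'
python3 -m creep '[{"translation":[0,0,0],"angular":[0,0,-0.02],"jaw":0},{"translation":[0,0,0],"angular":[0,0,-0.04],"jaw":0},{"translation":[0,0,0],"angular":[0,0,-0.04],"jaw":0},{"translation":[0,0,0],"angular":[0,0,-0.04],"jaw":0},{"translation":[0,0,0],"angular":[0,0,-0.04],"jaw":0},{"translation":[0,0,0],"angular":[0,0,-0.04],"jaw":0},{"translation":[0,0,0],"angular":[0,0,-0.04],"jaw":0},{"translation":[0,0,0],"angular":[0,0,-0.04],"jaw":0}]'
python3 -c "
from h import *
o=ctrl.get_obs();print(o['moment'],o['qpos'].round(2),R.from_rotvec(o['orientation']).as_matrix()[:,0].round(3))"
```

```text
t: 6.3
ee_pos: [463.0, 149.1, 87.8]
orientation: [-2.443, -1.975, -0.002]
ft_force: [-0.5, 3.8, -0.5]
width: 15.3
grasp_force: 30.0
t: 7.3
ee_pos: [462.9, 149.0, 87.8]
orientation: [-2.41, -2.015, -0.001]
ft_force: [0.6, 5.2, -3.2]
width: 15.7
grasp_force: 30.0
[ 1.21670825 -0.11515929 -0.02965393] [0.29 0.44 2.02 0.   0.68 0.46] [0.177 0.984 0.001]
```

```bash
python3 -m creep '[{"translation":[0,0,0],"angular":[0,0,0],"jaw":1},{"translation":[0,0,0],"angular":[0,0,0],"jaw":1},{"translation":[0,0,0],"angular":[0,0,0],"jaw":1},{"translation":[0,0,0],"angular":[0,0,0],"jaw":1},{"translation":[0,0,0],"angular":[0,0,0],"jaw":1},{"translation":[0,0,-30],"angular":[0,0,0],"jaw":1},{"translation":[0,0,-80],"angular":[0,0,0],"jaw":1},{"translation":[0,0,-130],"angular":[0,0,0],"jaw":1}]'
cat >> h.py <<'E'
from scipy.optimize import minimize
def pickpose(t,back=0,a=40,zc=8):
    Rt=tool(np.degrees(t[2]),a); return np.array([t[0],t[1],zc])-back*Rt[:,2],Rt
def placepose(k,up=0,lat=0,rack=(462.7,148.3,0.009),a=40,over=1):
    x=75+34*k-(32.5+over+up)*np.sin(np.radians(20)); z=24+(32.5+over+up)*np.cos(np.radians(20))
    n=np.array([np.cos(np.radians(20)),0,np.sin(np.radians(20))])
    p=R.from_euler("z",rack[2]).as_matrix()@(np.array([x,lat,z])+n)+[rack[0],rack[1],0]
    return p,tool(np.degrees(rack[2]),a-70)
def white(im):
    hsv=cv2.cvtColor(im,cv2.COLOR_BGR2HSV)
    return cv2.morphologyEx(((hsv[:,:,1]<60)&(hsv[:,:,2]>90)).astype(np.uint8)*255,cv2.MORPH_CLOSE,np.ones((5,5)))
def fit(c,im,guess):
    """refine a flat tray (x,y,yaw) by silhouette"""
    cs,_=cv2.findContours(white(im),0,2); u=proj(c,[guess[0],guess[1],10])[0]
    cs=[k for k in cs if cv2.contourArea(k)>500]
    k=min(cs,key=lambda k:-cv2.pointPolygonTest(k,tuple(map(float,u)),True))
    m=np.zeros(im.shape[:2],np.uint8); cv2.drawContours(m,[k],0,1,-1)
    def cost(p):
        r=R.from_euler("z",p[2]).as_matrix()
        P=np.array([[a*30,b*30,z] for a in(-1,1) for b in(-1,1) for z in(0,14)])@r.T+[p[0],p[1],0]
        q=np.zeros((1680,2240),np.uint8); cv2.fillConvexPoly(q,cv2.convexHull(proj(c,P).astype(np.float32)*4+1.5).astype(np.int32),1)
        q=cv2.resize(q.astype(np.float32),(560,420),interpolation=cv2.INTER_AREA)
        return -np.minimum(q,m).sum()/np.maximum(q,m).sum()
    b=None
    w=unproj(c,k[:,0],10)[:,:2].mean(0)
    for y0 in(-.3,0,.3):
        s=np.array([w[0],w[1],y0]); g=minimize(cost,s,method="Nelder-Mead",options=dict(initial_simplex=[s,s+[8,0,0],s+[0,8,0],s+[0,0,.2]],xatol=.05,fatol=1e-4))
        if b is None or g.fun<b.fun: b=g
    x=b.x; x[2]=(x[2]+np.pi/4)%(np.pi/2)-np.pi/4
    return x,-b.fun
E
python3 - <<'E'
from h import *
A=np.load("w2cam.npy"); c1=(A[:3,:3],A[3:].copy()); c1[1][:3,3]=[545.73,5.26,491.79]; c1[1][:3,:3]=R.from_rotvec([0,0,0.006]).as_matrix()@c1[1][:3,:3]
im=cv2.imread("pics/w1.png")
for g in[(595,-84),(588,-202),(578,-335),(473,-216),(455,-358)]:
    x,s=fit(c1,im,g); print(x.round(2),round(s,3))
    if g[0]==595: T=x
print(rel(*pickpose(T,120)), placepose(0), placepose(0,45), placepose(4))
E
```

```text
t: 8.3
ee_pos: [462.2, 148.4, 218.9]
orientation: [-2.408, -2.017, 0.001]
ft_force: [1.0, -0.0, 0.2]
width: 87.4
grasp_force: 0.0
[ 5.9609e+02 -8.4710e+01  2.2000e-01] 0.973
[ 5.9061e+02 -2.0476e+02  1.4000e-01] 0.936
[ 5.8106e+02 -3.4521e+02 -4.0000e-02] 0.973
[ 4.7494e+02 -2.1985e+02  2.5000e-01] 0.955
[ 4.5796e+02 -3.7162e+02  2.0000e-02] 0.968
(array([-236.1,  101.7,  119. ]), array([-0.408,  0.616,  1.12 ])) (array([527.17940632, 148.88033033,  55.82172294]), array([[ 8.65990330e-01,  8.99987850e-03, -4.99979750e-01],
       [ 7.79412341e-03, -9.99959500e-01, -4.49993925e-03],
       [-5.00000000e-01, -4.33680869e-19, -8.66025404e-01]])) (array([511.78912319, 148.74181404,  98.10789088]), array([[ 8.65990330e-01,  8.99987850e-03, -4.99979750e-01],
       [ 7.79412341e-03, -9.99959500e-01, -4.49993925e-03],
       [-5.00000000e-01, -4.33680869e-19, -8.66025404e-01]])) (array([663.17389835, 150.1043138 ,  55.82172294]), array([[ 8.65990330e-01,  8.99987850e-03, -4.99979750e-01],
       [ 7.79412341e-03, -9.99959500e-01, -4.49993925e-03],
       [-5.00000000e-01, -4.33680869e-19, -8.66025404e-01]]))
```

```bash
python3 -m creep '[{"translation":[-30,13,0],"angular":[-0.05,0.08,0.14],"jaw":1},{"translation":[-60,26,0],"angular":[-0.1,0.15,0.28],"jaw":1},{"translation":[-90,38,20],"angular":[-0.15,0.23,0.42],"jaw":1},{"translation":[-120,51,40],"angular":[-0.2,0.31,0.56],"jaw":1},{"translation":[-150,64,60],"angular":[-0.25,0.39,0.7],"jaw":1},{"translation":[-180,77,80],"angular":[-0.31,0.46,0.84],"jaw":1},{"translation":[-210,90,100],"angular":[-0.36,0.54,0.98],"jaw":1},{"translation":[-236,102,119],"angular":[-0.41,0.62,1.12],"jaw":1}]'
cat > hover.py <<'E'
from h import *
import sys
g=list(map(float,sys.argv[1:3])); c,im=shot("wrist",sys.argv[3] if len(sys.argv)>3 else None)
x,s=fit(c,im,g); print(x.round(2),round(s,3)); print("hover",*rel(*pickpose(x,60))); print("pick",*rel(*pickpose(x,0)))
E
python3 hover.py 596 -84.7 h1
```

```text
t: 9.3
ee_pos: [517.8, -73.2, 113.7]
orientation: [-2.847, -0.597, -0.916]
ft_force: [0.9, 0.6, 0.5]
width: 87.8
grasp_force: 0.0
[ 5.9574e+02 -8.4410e+01  2.1000e-01] 0.951
hover [-8.6 29.2 65.5] [-0.091  0.079  0.168]
pick [ -4.4  35.  125.1] [-0.091  0.079  0.168]
```

View pics/h1.png

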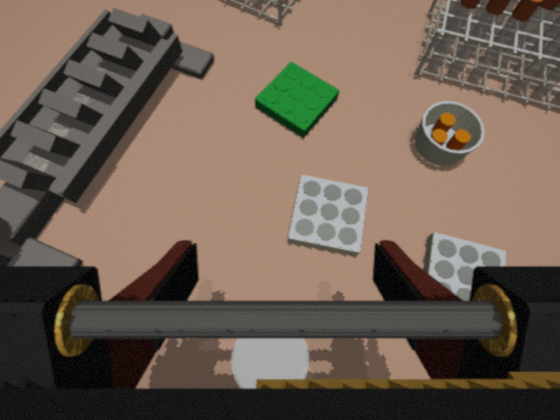

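The picture shows tray 1 at (328,214), free of neighbours, with the green plate at (297,97) and the cap pot at (450,135) clear. Moving in to pick it.

```bash
python3 -m creep '[{"translation":[-4,15,10],"angular":[-0.045,0.04,0.084],"jaw":1},{"translation":[-9,29,30],"angular":[-0.091,0.079,0.168],"jaw":1},{"translation":[-9,29,50],"angular":[-0.091,0.079,0.168],"jaw":1},{"translation":[-8,30,70],"angular":[-0.091,0.079,0.168],"jaw":1},{"translation":[-7,32,90],"angular":[-0.091,0.079,0.168],"jaw":1},{"translation":[-5,34,110],"angular":[-0.091,0.079,0.168],"jaw":1},{"translation":[-4,35,125],"angular":[-0.091,0.079,0.168],"jaw":1},{"translation":[-4,35,125],"angular":[-0.091,0.079,0.168],"jaw":1}]'
python3 hover.py 596 -84.7 h1b
```

```text
t: 10.35
ee_pos: [595.9, -79.5, 9.9]
orientation: [-2.868, -0.316, -1.04]
ft_force: [-0.7, -0.2, -1.2]
width: 87.9
grasp_force: 0.0
[ 6.0862e+02 -8.1600e+01  2.1000e-01] 0.8
hover [  7.9   4.5 -50.3] [-0.004  0.002  0.005]
pick [8.1 4.7 9.7] [-0.004  0.002  0.005]
```

```bash
python3 -m creep '[{"translation":[-2,5,1],"angular":[0,0,0],"jaw":1},{"translation":[-2,5,1],"angular":[0,0,0],"jaw":0},{"translation":[-2,5,1],"angular":[0,0,0],"jaw":0},{"translation":[-2,5,1],"angular":[0,0,0],"jaw":0},{"translation":[-2,5,1],"angular":[0,0,0],"jaw":0},{"translation":[-2,5,1],"angular":[0,0,0],"jaw":0},{"translation":[-2,5,1],"angular":[0,0,0],"jaw":0},{"translation":[-2,5,1],"angular":[0,0,0],"jaw":0}]'
python3 - <<'E'
from h import *
p,Rt=placepose(0,70); print(rel(p,Rt)); o=ctrl.get_obs(); print(rel([600,20,200],tool(0.5,5)))
E
```

```text
t: 11.4
ee_pos: [595.8, -85.3, 8.5]
orientation: [-2.869, -0.314, -1.042]
ft_force: [-2.9, -0.8, 5.5]
width: 59.9
grasp_force: 30.0
(array([  42.1, -248.3, -112.5]), array([-0.018, -1.216,  0.221]))
(array([ 143.5, -101.7, -129.8]), array([-0.08 , -0.607,  0.196]))
```

```bash
python3 -m creep '[{"translation":[13,0,-15],"angular":[0,0,0],"jaw":0},{"translation":[32,0,-38],"angular":[0,-0.05,0],"jaw":0},{"translation":[58,-10,-60],"angular":[-0.02,-0.15,0.05],"jaw":0},{"translation":[84,-30,-84],"angular":[-0.03,-0.27,0.08],"jaw":0},{"translation":[108,-55,-105],"angular":[-0.05,-0.38,0.12],"jaw":0},{"translation":[128,-80,-120],"angular":[-0.07,-0.5,0.16],"jaw":0},{"translation":[143,-101,-130],"angular":[-0.08,-0.6,0.196],"jaw":0},{"translation":[143,-101,-130],"angular":[-0.08,-0.607,0.196],"jaw":0}]'
cat > pl.py <<'E'
from h import *
import sys
k=int(sys.argv[1]); ups=list(map(float,sys.argv[2:]))
o=ctrl.get_obs(); print("w",round(o["width"],1),"F",o["ft_force"].round(1))
for u in ups: print(u,*rel(*placepose(k,u)))
E
python3 pl.py 0 90 45
```

```text
t: 12.4
ee_pos: [600.4, 10.2, 140.7]
orientation: [-2.876, -0.259, -0.583]
ft_force: [0.4, -0.2, -0.8]
width: 59.9
grasp_force: 30.0
w 59.9 F [ 0.4 -0.2 -0.8]
90.0 [ -76.3 -155.3   -6.7] [-0.15  -0.919  0.219]
45.0 [ -79.2 -145.7   37.2] [-0.15  -0.919  0.219]
```

```bash
python3 -m creep '[{"translation":[0,-30,-15],"angular":[-0.03,-0.16,0.04],"jaw":0},{"translation":[-10,-60,-20],"angular":[-0.06,-0.32,0.08],"jaw":0},{"translation":[-25,-90,-20],"angular":[-0.08,-0.48,0.11],"jaw":0},{"translation":[-45,-120,-15],"angular":[-0.1,-0.64,0.15],"jaw":0},{"translation":[-65,-145,-10],"angular":[-0.13,-0.8,0.19],"jaw":0},{"translation":[-76,-155,-7],"angular":[-0.15,-0.919,0.219],"jaw":0},{"translation":[-76,-155,-7],"angular":[-0.15,-0.919,0.219],"jaw":0},{"translation":[-76,-155,-7],"angular":[-0.15,-0.919,0.219],"jaw":0}]'
python3 pl.py 0 90 35
python3 -c "
from h import *
shot('wrist','p0w');shot('side','p0s');a=cv2.imread('pics/p0s.png')[110:260,170:370];cv2.imwrite('pics/p0.png',np.vstack([cv2.resize(a,(560,420),interpolation=cv2.INTER_CUBIC)[:, :],cv2.imread('pics/p0w.png')])[:, :][::1][: 840][::1])
b=cv2.imread('pics/p0w.png'); cv2.imwrite('pics/p0.png',np.hstack([cv2.resize(a,(400,300)),cv2.resize(b,(400,300))]))"
```

```text
t: 13.4
ee_pos: [497.4, 147.4, 140.6]
orientation: [3.035, 0.015, -0.804]
ft_force: [0.1, 0.6, -0.9]
width: 59.5
grasp_force: 30.0
w 59.5 F [ 0.1  0.6 -0.9]
90.0 [-0.7 -1.2  0.6] [-0.    -0.006  0.001]
35.0 [41.2 -1.2 36.2] [-0.    -0.006  0.001]
```

View pics/p0.png

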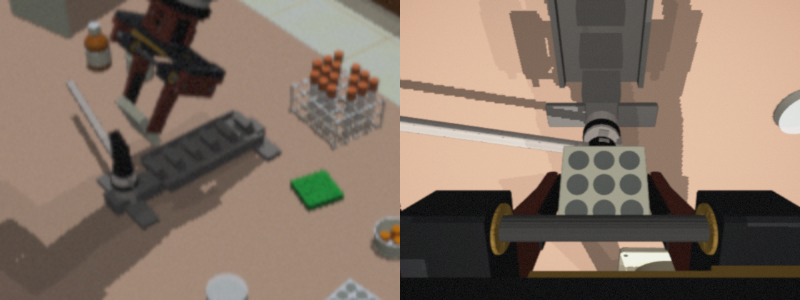

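```bash
python3 -m creep '[{"translation":[20,-1,17],"angular":[0,0,0],"jaw":0},{"translation":[37,-1,32],"angular":[0,0,0],"jaw":0},{"translation":[45,-1,39],"angular":[0,0,0],"jaw":0},{"translation":[50,-1,43],"angular":[0,0,0],"jaw":0},{"translation":[55,-1,47],"angular":[0,0,0],"jaw":0},{"translation":[60,-1,52],"angular":[0,0,0],"jaw":0},{"translation":[65,-1,56],"angular":[0,0,0],"jaw":0},{"translation":[68,-1,59],"angular":[0,0,0],"jaw":0}]'
python3 pl.py 0 0 60; python3 -c "
from h import *
shot('wrist','p1w');shot('side','p1s');a=cv2.imread('pics/p1s.png')[110:260,170:370]
b=cv2.imread('pics/p1w.png'); cv2.imwrite('pics/p1.png',np.hstack([cv2.resize(a,(400,300)),cv2.resize(b,(400,300))]))"
```

```text
t: 14.5
ee_pos: [527.2, 149.1, 55.4]
orientation: [3.034, 0.014, -0.806]
ft_force: [0.2, 1.1, -0.2]
width: 59.9
grasp_force: 30.0
w 59.9 F [ 0.2  1.1 -0.2]
0.0 [-0.3  0.3 -0.4] [ 0.    -0.004  0.   ]
60.0 [-46.1   0.3 -39.1] [ 0.    -0.004  0.   ]
```

View pics/p1.png

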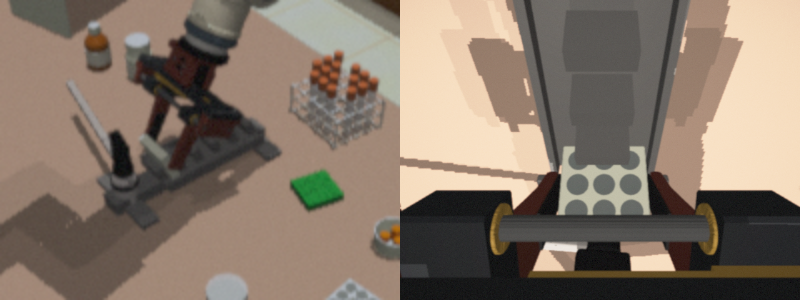

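```bash
python3 -m creep '[{"translation":[0,0,0],"angular":[0,0,0],"jaw":1},{"translation":[0,0,0],"angular":[0,0,0],"jaw":1},{"translation":[0,0,0],"angular":[0,0,0],"jaw":1},{"translation":[0,0,0],"angular":[0,0,0],"jaw":1},{"translation":[0,0,-15],"angular":[0,0,0],"jaw":1},{"translation":[0,0,-50],"angular":[0,0,0],"jaw":1},{"translation":[0,0,-100],"angular":[0,0,0],"jaw":1},{"translation":[0,0,-150],"angular":[0,0,0],"jaw":1}]'
python3 - <<'E'
from h import *
shot('wrist','q0')
print(rel(*pickpose((590.6,-204.8,.14),120)))
o=ctrl.get_obs(); print(o["qpos"].round(2))
E
```

```text
t: 15.6
ee_pos: [602.6, 149.8, 188.3]
orientation: [3.034, 0.014, -0.805]
ft_force: [0.7, -0.1, 0.3]
width: 87.6
grasp_force: 0.0
(array([-39.1, 365.1, 129. ]), array([ 0.011,  1.204, -0.139]))
[0.18 0.71 1.3  0.09 1.64 1.73]
```

View pics/q0.png

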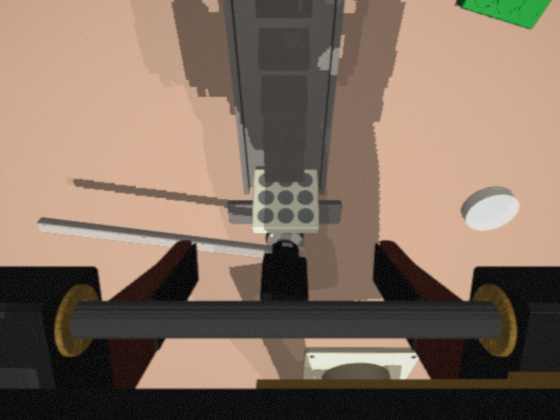

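The tray stands square in slot 0, at (286,200).

```bash
python3 -m creep '[{"translation":[-5,45,0],"angular":[0,0.16,-0.02],"jaw":1},{"translation":[-10,95,10],"angular":[0,0.32,-0.04],"jaw":1},{"translation":[-15,145,30],"angular":[0,0.48,-0.055],"jaw":1},{"translation":[-20,195,50],"angular":[0,0.64,-0.075],"jaw":1},{"translation":[-25,245,70],"angular":[0.01,0.8,-0.09],"jaw":1},{"translation":[-30,295,90],"angular":[0.01,0.96,-0.11],"jaw":1},{"translation":[-35,345,110],"angular":[0.01,1.1,-0.13],"jaw":1},{"translation":[-39,365,129],"angular":[0.011,1.2,-0.139],"jaw":1}]'
python3 hover.py 590.6 -204.8 h2
```

```text
t: 16.65
ee_pos: [537.6, -125.7, 120.6]
orientation: [-2.939, -0.205, -0.692]
ft_force: [0.1, 0.6, -0.0]
width: 87.7
grasp_force: 0.0
[ 5.8856e+02 -2.0475e+02  1.3000e-01] 0.867
hover [-25.8  90.   52.2] [-0.084  0.23  -0.019]
pick [-12.1  94.8 110.4] [-0.084  0.23  -0.019]
```

```bash
python3 -m creep '[{"translation":[-10,30,0],"angular":[-0.03,0.1,0],"jaw":1},{"translation":[-20,60,0],"angular":[-0.06,0.2,-0.01],"jaw":1},{"translation":[-26,90,10],"angular":[-0.084,0.23,-0.02],"jaw":1},{"translation":[-26,90,25],"angular":[-0.084,0.23,-0.02],"jaw":1},{"translation":[-26,90,40],"angular":[-0.084,0.23,-0.02],"jaw":1},{"translation":[-26,90,40],"angular":[-0.084,0.23,-0.02],"jaw":1},{"translation":[-26,90,40],"angular":[-0.084,0.23,-0.02],"jaw":1},{"translation":[-26,90,40],"angular":[-0.084,0.23,-0.02],"jaw":1}]'
python3 hover.py 590.6 -204.8 h2b
```

```text
t: 17.7
ee_pos: [545.8, -210.0, 66.0]
orientation: [-2.907, -0.19, -1.053]
ft_force: [0.0, 0.8, 0.2]
width: 88.0
grasp_force: 0.0
[ 5.8901e+02 -2.0418e+02  1.4000e-01] 0.944
hover [-3.7  0.  12.5] [ 0.003  0.003 -0.004]
pick [-3.5 -0.2 72.5] [ 0.003  0.003 -0.004]
```

```bash
python3 -m creep '[{"translation":[-3.5,0,30],"angular":[0,0,0],"jaw":1},{"translation":[-3.5,0,52],"angular":[0,0,0],"jaw":1},{"translation":[-3.5,0,65],"angular":[0,0,0],"jaw":1},{"translation":[-3.5,0,72],"angular":[0,0,0],"jaw":1},{"translation":[-3.5,0,72],"angular":[0,0,0],"jaw":1},{"translation":[-3.5,0,72],"angular":[0,0,0],"jaw":0},{"translation":[-3.5,0,72],"angular":[0,0,0],"jaw":0},{"translation":[-3.5,0,72],"angular":[0,0,0],"jaw":0}]'
python3 -c "
from h import *
print(rel([600,-60,170],tool(0.5,5))); print(rel(*placepose(1,90)))"
```

```text
t: 18.75
ee_pos: [588.2, -204.7, 7.6]
orientation: [-2.907, -0.188, -1.052]
ft_force: [0.4, 1.2, 0.3]
width: 61.4
grasp_force: 0.3
(array([ 127.2, -142.1, -105.3]), array([-0.047, -0.606,  0.113]))
(array([  75.9, -358.2, -109.4]), array([-0.011, -1.216,  0.127]))
```

```bash
python3 -m creep '[{"translation":[0,0,0],"angular":[0,0,0],"jaw":0},{"translation":[0,0,0],"angular":[0,0,0],"jaw":0},{"translation":[13,0,-15],"angular":[0,0,0],"jaw":0},{"translation":[38,-10,-45],"angular":[0,-0.1,0],"jaw":0},{"translation":[65,-30,-70],"angular":[-0.02,-0.25,0.04],"jaw":0},{"translation":[85,-60,-85],"angular":[-0.03,-0.4,0.07],"jaw":0},{"translation":[105,-100,-95],"angular":[-0.04,-0.5,0.09],"jaw":0},{"translation":[127,-142,-105],"angular":[-0.047,-0.606,0.113],"jaw":0}]'
python3 pl.py 1 90
```

```text
t: 19.75
ee_pos: [593.6, -120.3, 97.0]
orientation: [-2.915, -0.184, -0.655]
ft_force: [0.1, -0.1, -0.8]
width: 59.8
grasp_force: 30.0
w 59.8 F [ 0.1 -0.1 -0.8]
90.0 [ -14.5 -278.9  -19. ] [-0.116 -0.963  0.154]
```

```bash
python3 -m creep '[{"translation":[10,-35,-30],"angular":[-0.015,-0.14,0.02],"jaw":0},{"translation":[10,-75,-50],"angular":[-0.03,-0.28,0.04],"jaw":0},{"translation":[10,-115,-50],"angular":[-0.045,-0.42,0.06],"jaw":0},{"translation":[5,-155,-45],"angular":[-0.06,-0.56,0.08],"jaw":0},{"translation":[0,-195,-40],"angular":[-0.08,-0.7,0.11],"jaw":0},{"translation":[-5,-235,-33],"angular":[-0.1,-0.84,0.13],"jaw":0},{"translation":[-12,-270,-25],"angular":[-0.116,-0.963,0.154],"jaw":0},{"translation":[-14,-279,-19],"angular":[-0.116,-0.963,0.154],"jaw":0}]'
python3 pl.py 1 90
```

```text
t: 20.75
ee_pos: [530.8, 150.6, 138.2]
orientation: [3.032, 0.019, -0.811]
ft_force: [0.6, -0.7, -1.3]
width: 59.4
grasp_force: 30.0
w 59.4 F [ 0.6 -0.7 -1.3]
90.0 [-1.5  1.6 -1.7] [ 0.002 -0.001  0.003]
```

```bash
python3 -m creep '[{"translation":[18,2,15],"angular":[0,0,0],"jaw":0},{"translation":[36,2,30],"angular":[0,0,0],"jaw":0},{"translation":[44,2,36.5],"angular":[0,0,0],"jaw":0},{"translation":[49,2,41],"angular":[0,0,0],"jaw":0},{"translation":[54,2,45],"angular":[0,0,0],"jaw":0},{"translation":[59,2,49.5],"angular":[0,0,0],"jaw":0},{"translation":[64,2,54],"angular":[0,0,0],"jaw":0},{"translation":[67,2,56.5],"angular":[0,0,0],"jaw":0}]'
python3 pl.py 1 0
```

```text
t: 21.75
ee_pos: [561.1, 147.0, 57.6]
orientation: [3.034, 0.015, -0.808]
ft_force: [-0.6, 0.3, -0.5]
width: 59.4
grasp_force: 30.0
w 59.4 F [-0.6  0.3 -0.5]
0.0 [ 1.  -2.2  1.5] [-0.    -0.003  0.001]
```

```bash
python3 -m creep '[{"translation":[1,-2,1],"angular":[0,0,0],"jaw":0},{"translation":[1,-2,1],"angular":[0,0,0],"jaw":1},{"translation":[1,-2,1],"angular":[0,0,0],"jaw":1},{"translation":[1,-2,1],"angular":[0,0,0],"jaw":1},{"translation":[1,-2,-15],"angular":[0,0,0],"jaw":1},{"translation":[1,-2,-50],"angular":[0,0,0],"jaw":1},{"translation":[1,-2,-100],"angular":[0,0,0],"jaw":1},{"translation":[0,0,-140],"angular":[0,0,0],"jaw":1}]'
python3 - <<'E'
from h import *
shot('wrist','q1')
print(rel(*pickpose((475,-219.8,.23),120)))
E
```

```text
t: 22.75
ee_pos: [632.4, 147.7, 182.4]
orientation: [3.035, 0.015, -0.804]
ft_force: [0.2, 0.3, 0.7]
width: 87.9
grasp_force: 0.0
(array([-167. ,  383. ,  192.5]), array([ 0.02 ,  1.203, -0.234]))
```

View pics/q1.png

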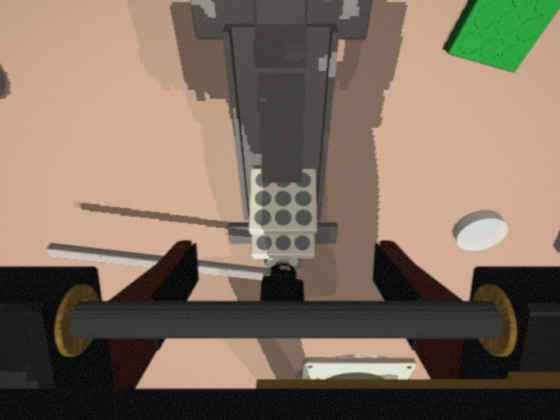

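Both trays stand squarely in slots 0 and 1. Next is the tray at (475,-220).

```bash
python3 -m creep '[{"translation":[-10,45,0],"angular":[0,0.16,-0.03],"jaw":1},{"translation":[-30,95,15],"angular":[0,0.32,-0.06],"jaw":1},{"translation":[-55,145,40],"angular":[0,0.48,-0.09],"jaw":1},{"translation":[-80,195,65],"angular":[0.01,0.64,-0.12],"jaw":1},{"translation":[-105,245,95],"angular":[0.01,0.8,-0.15],"jaw":1},{"translation":[-130,295,130],"angular":[0.01,0.96,-0.18],"jaw":1},{"translation":[-150,345,165],"angular":[0.02,1.1,-0.21],"jaw":1},{"translation":[-167,383,190],"angular":[0.02,1.2,-0.234],"jaw":1}]'
python3 hover.py 475 -219.8 h3; python3 -c "
from h import *
print(rel(*pickpose((475,-219.8,.23),120)),ctrl.get_obs()['qpos'].round(2))"
```

```text
t: 23.8
ee_pos: [472.0, -118.0, 132.9]
orientation: [-2.918, -0.299, -0.653]
ft_force: [0.6, 0.5, 0.3]
width: 88.0
grasp_force: 0.0
[ 5.0508e+02 -2.1194e+02  1.7000e-01] 0.146
hover [-53.  103.7  50.6] [-0.105  0.249 -0.002]
pick [-38.2 109.9 108.4] [-0.105  0.249 -0.002]
(array([-95.6, 102.7, -21.2]), array([-0.074,  0.247, -0.049])) [-0.5   0.3   2.22  0.87  0.47  0.11]
```

```bash
cat > hover.py <<'E'
from h import *
import sys
a=float(sys.argv[3]); g=list(map(float,sys.argv[1:3])); c,im=shot("wrist",sys.argv[4])
x,s=fit(c,im,g); print(x.round(2),round(s,3)); zc=1.6+10*np.sin(np.radians(a))
for b in(60,0): print(b,*rel(*pickpose(x,b,a,zc)))
print(ctrl.get_obs()["qpos"].round(2))
E
python3 -c "
from h import *
print(rel(*pickpose((475,-219.8,.23),100,20,5)))"
```

```text
(array([-57.4, 102.7,  -1.6]), array([-0.081, -0.102, -0.035]))
```

```bash
python3 -m creep '[{"translation":[-10,20,-10],"angular":[-0.02,-0.06,0],"jaw":1},{"translation":[-20,45,-10],"angular":[-0.05,-0.1,-0.02],"jaw":1},{"translation":[-40,75,-5],"angular":[-0.08,-0.1,-0.03],"jaw":1},{"translation":[-57,103,-2],"angular":[-0.08,-0.1,-0.035],"jaw":1},{"translation":[-57,103,-2],"angular":[-0.08,-0.1,-0.035],"jaw":1},{"translation":[-57,103,-2],"angular":[-0.08,-0.1,-0.035],"jaw":1},{"translation":[-57,103,-2],"angular":[-0.08,-0.1,-0.035],"jaw":1},{"translation":[-57,103,-2],"angular":[-0.08,-0.1,-0.035],"jaw":1}]'
python3 hover.py 475 -219.8 20 h3
```

```text
t: 24.85
ee_pos: [443.5, -226.1, 100.4]
orientation: [-3.034, -0.345, -0.531]
ft_force: [-0.1, -0.5, -0.7]
width: 87.9
grasp_force: 0.0
[ 4.7256e+02 -2.1768e+02  2.4000e-01] 0.986
60 [-4.1 -1.3 39.9] [ 0.003  0.002 -0.016]
0 [-4.  -1.5 99.9] [ 0.003  0.002 -0.016]
[-0.66  0.38  2.15  0.64  0.46  0.13]
```

```bash
python3 -m creep '[{"translation":[-4,-1.5,40],"angular":[0,0,-0.016],"jaw":1},{"translation":[-4,-1.5,70],"angular":[0,0,-0.016],"jaw":1},{"translation":[-4,-1.5,90],"angular":[0,0,-0.016],"jaw":1},{"translation":[-4,-1.5,100],"angular":[0,0,-0.016],"jaw":1},{"translation":[-4,-1.5,100],"angular":[0,0,-0.016],"jaw":1},{"translation":[-4,-1.5,100],"angular":[0,0,-0.016],"jaw":0},{"translation":[-4,-1.5,100],"angular":[0,0,-0.016],"jaw":0},{"translation":[-4,-1.5,100],"angular":[0,0,-0.016],"jaw":0}]'
python3 -c "
from h import *
print(rel([590,-60,170],tool(3,0))); print(rel(*placepose(2,90,a=20)),ctrl.get_obs()['qpos'].round(2))"
```

```text
t: 25.9
ee_pos: [472.4, -218.2, 4.8]
orientation: [-3.034, -0.368, -0.532]
ft_force: [0.2, 0.4, 0.5]
width: 61.6
grasp_force: 0.2
(array([ 199.2, -125.1, -104. ]), array([-0.03 , -0.346,  0.187]))
(array([ 213. , -334.5,  -68.1]), array([ 0.067, -1.214,  0.238])) [-0.61  0.61  2.13  1.01  0.3  -0.24]
```

```bash
python3 -m creep '[{"translation":[0,0,0],"angular":[0,0,0],"jaw":0},{"translation":[0,0,0],"angular":[0,0,0],"jaw":0},{"translation":[10,0,-25],"angular":[0,0,0],"jaw":0},{"translation":[25,0,-65],"angular":[0,0,0],"jaw":0},{"translation":[60,-20,-100],"angular":[-0.005,-0.08,0.04],"jaw":0},{"translation":[100,-50,-104],"angular":[-0.01,-0.17,0.08],"jaw":0},{"translation":[150,-85,-104],"angular":[-0.02,-0.26,0.13],"jaw":0},{"translation":[199,-125,-104],"angular":[-0.03,-0.346,0.187],"jaw":0}]'
sed -i 's/^for u.*/a=float(sys.argv[2])\nfor u in ups[1:]: print(u,*rel(*placepose(k,u,a=a)),ctrl.get_obs()["qpos"].round(2))/' pl.py
python3 pl.py 2 20 90
```

```text
t: 26.9
ee_pos: [549.7, -112.5, 144.7]
orientation: [-3.116, -0.126, -0.057]
ft_force: [0.4, -0.4, -1.6]
width: 59.5
grasp_force: 30.0
w 59.5 F [ 0.4 -0.4 -1.6]
90.0 [  35.6 -259.5   11.2] [ 0.01  -0.909  0.077] [-0.24  0.42  1.85  0.04  0.84  1.22]
```

```bash
python3 -m creep '[{"translation":[3,-35,-10],"angular":[0,-0.13,0.01],"jaw":0},{"translation":[8,-75,-15],"angular":[0,-0.26,0.02],"jaw":0},{"translation":[13,-115,-15],"angular":[0,-0.4,0.03],"jaw":0},{"translation":[18,-155,-10],"angular":[0,-0.54,0.04],"jaw":0},{"translation":[24,-195,-5],"angular":[0,-0.68,0.05],"jaw":0},{"translation":[30,-235,5],"angular":[0.01,-0.82,0.07],"jaw":0},{"translation":[36,-259,11],"angular":[0.01,-0.909,0.077],"jaw":0},{"translation":[36,-259,11],"angular":[0.01,-0.909,0.077],"jaw":0}]'
python3 pl.py 2 20 90 30 0
```

```text
t: 27.9
ee_pos: [563.2, 149.9, 137.5]
orientation: [2.842, 0.024, -1.326]
ft_force: [-0.6, -0.6, -0.9]
width: 59.8
grasp_force: 30.0
w 59.8 F [-0.6 -0.6 -0.9]
90.0 [-1.5  0.7 -2.8] [0.004 0.001 0.006] [0.17 0.91 1.22 0.13 1.88 1.71]
30.0 [54.9  0.9 17.7] [0.004 0.001 0.006] [0.17 0.91 1.22 0.13 1.88 1.71]
0.0 [83.1  1.  28. ] [0.004 0.001 0.006] [0.17 0.91 1.22 0.13 1.88 1.71]
```

```bash
python3 -m creep '[{"translation":[25,1,7],"angular":[0,0,0.006],"jaw":0},{"translation":[45,1,14],"angular":[0,0,0.006],"jaw":0},{"translation":[55,1,18],"angular":[0,0,0.006],"jaw":0},{"translation":[62,1,20],"angular":[0,0,0.006],"jaw":0},{"translation":[68,1,22.5],"angular":[0,0,0.006],"jaw":0},{"translation":[74,1,24.5],"angular":[0,0,0.006],"jaw":0},{"translation":[80,1,27],"angular":[0,0,0.006],"jaw":0},{"translation":[83,1,28],"angular":[0,0,0.006],"jaw":0}]'
python3 pl.py 2 20 0
```

```text
t: 28.9
ee_pos: [594.4, 148.1, 65.9]
orientation: [2.837, 0.014, -1.335]
ft_force: [-10.5, -1.6, 33.6]
width: 59.6
grasp_force: 30.0
w 59.6 F [-10.5  -1.6  33.6]
0.0 [ 8.3 -1.4  5.8] [ 0.003  0.007 -0.   ] [0.17 1.04 1.12 0.12 1.85 1.71]
```

```bash
python3 -m creep '[{"translation":[-9,0,-3],"angular":[0,0,0],"jaw":0},{"translation":[-18,0,-6],"angular":[0,0,0],"jaw":0},{"translation":[-18,0,-6],"angular":[0,0,0],"jaw":0},{"translation":[-18,0,-6],"angular":[0,0,0],"jaw":0},{"translation":[-18,0,-6],"angular":[0,0,0],"jaw":0},{"translation":[-18,0,-6],"angular":[0,0,0],"jaw":0},{"translation":[-18,0,-6],"angular":[0,0,0],"jaw":0},{"translation":[-18,0,-6],"angular":[0,0,0],"jaw":0}]'
python3 pl.py 2 20 0;python3 -c "
from h import *
shot('wrist','p2w');shot('side','p2s');a=cv2.imread('pics/p2s.png')[120:240,190:350]
b=cv2.imread('pics/p2w.png'); cv2.imwrite('pics/p2.png',np.hstack([cv2.resize(a,(400,300)),cv2.resize(b,(400,300))]))"
```

```text
t: 29.9
ee_pos: [589.1, 148.3, 76.5]
orientation: [2.843, 0.012, -1.321]
ft_force: [-1.3, 0.3, -0.6]
width: 59.9
grasp_force: 30.0
w 59.9 F [-1.3  0.3 -0.6]
0.0 [19.8 -1.2  8.7] [ 0.002 -0.003 -0.001] [0.17 1.02 1.14 0.12 1.85 1.71]
```

View pics/p2.png

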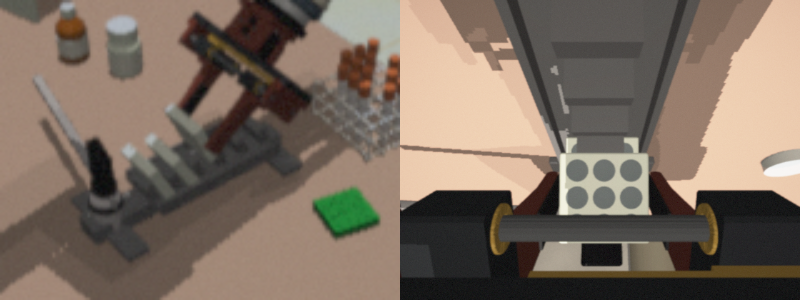

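Run:
```python
from h import *
o=ctrl.get_obs(); p=o["ee_pos"]; Rt=R.from_rotvec(o["orientation"]).as_matrix(); c=cam("wrist")
for a,s in((20,0),(20,5),(20,10),(20,-5),(35,0),(5,0)):
    A=np.radians(a); et=-(np.cos(A)*Rt[:,0]+np.sin(A)*Rt[:,2]); n=np.sin(A)*Rt[:,0]-np.cos(A)*Rt[:,2]
    C=p+s*et+2*n
    print(a,s,proj(c,[C-30*et+7*n+30*Rt[:,1],C-30*et+7*n-30*Rt[:,1],C-30*et-7*n,C+20*et+7*n+30*Rt[:,1]]).round(0).tolist(),C[2].round(1),(C-30*et-7*n).round(1), (C-30*et+7*n).round(1))
im=cv2.imread("pics/p2w.png"); cv2.imwrite("pics/p2z.png",cv2.resize(im[140:310,190:380],None,fx=3.2,fy=3.2,interpolation=cv2.INTER_CUBIC))
```

```text
20 0 [[346.0, 199.0], [221.0, 199.0], [284.0, 203.0], [348.0, 305.0]] 77.3 [594.7 148.3  46.7] [607.9 148.4  51.5]
20 5 [[346.0, 209.0], [221.0, 209.0], [284.0, 212.0], [348.0, 316.0]] 82.0 [593.  148.3  51.4] [606.2 148.4  56.2]
20 10 [[346.0, 220.0], [221.0, 220.0], [284.0, 222.0], [348.0, 327.0]] 86.7 [591.3 148.3  56.1] [604.4 148.4  60.9]
20 -5 [[346.0, 189.0], [222.0, 189.0], [284.0, 193.0], [348.0, 294.0]] 72.6 [596.5 148.3  42. ] [609.6 148.4  46.8]
35 0 [[343.0, 199.0], [224.0, 199.0], [284.0, 209.0], [350.0, 300.0]] 76.8 [586.8 148.2  46.3] [600.8 148.3  47.5]
5 0 [[349.0, 204.0], [218.0, 204.0], [284.0, 200.0], [346.0, 307.0]] 77.7 [602.3 148.3  49.2] [613.7 148.5  57.2]
```

View pics/p2z.png

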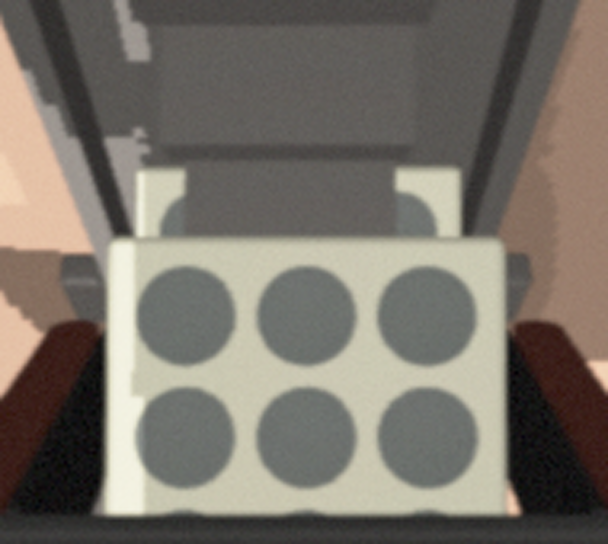

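The held tray's bottom edge is at row 214, not 199. It sat about 3 mm too far forward, caught on the wall top and slid about 7 mm up in the grip. I correct for both.

```bash
cat >> h.py <<'E'
def place2(k,up,a,s=0,m=0,over=1,lat=0):
    """tray centre = TCP + s*e_t + m*n"""
    p,Rt=placepose(k,up,lat,a=a,over=over); A=np.radians(a)
    et=-(np.cos(A)*Rt[:,0]+np.sin(A)*Rt[:,2]); n=np.sin(A)*Rt[:,0]-np.cos(A)*Rt[:,2]
    return p-n-s*et-m*n,Rt
E
cat > pl.py <<'E'
from h import *
import sys
k=int(sys.argv[1]); a,s,m=map(float,sys.argv[2:5])
o=ctrl.get_obs(); print("F",o["ft_force"].round(1),o["qpos"].round(2))
for u in map(float,sys.argv[5:]): print(u,*rel(*place2(k,u,a,s,m)))
E
python3 pl.py 2 20 7.5 2 45 30 20 2
```

```text
F [-0.2 -0.  -0.8] [0.17 1.02 1.14 0.12 1.85 1.71]
45.0 [-16.4  -1.1  -1.4] [ 0.002 -0.003 -0.001]
30.0 [-2.4 -1.2  3.8] [ 0.002 -0.003 -0.001]
20.0 [ 7.  -1.2  7.2] [ 0.002 -0.003 -0.001]
2.0 [23.9 -1.2 13.5] [ 0.002 -0.003 -0.001]
```

```bash
python3 -m creep '[{"translation":[-9,-1,0],"angular":[0,0,0],"jaw":0},{"translation":[-9,-1,1.5],"angular":[0,0,0],"jaw":0},{"translation":[-2,-1,4],"angular":[0,0,0],"jaw":0},{"translation":[3,-1,6],"angular":[0,0,0],"jaw":0},{"translation":[7,-1,7],"angular":[0,0,0],"jaw":0},{"translation":[10,-1,8.5],"angular":[0,0,0],"jaw":0},{"translation":[13,-1,9.5],"angular":[0,0,0],"jaw":0},{"translation":[13,-1,9.5],"angular":[0,0,0],"jaw":0}]'
python3 pl.py 2 20 7.5 2 5 2
```

```text
t: 31.0
ee_pos: [590.2, 149.2, 60.3]
orientation: [2.843, 0.012, -1.321]
ft_force: [0.2, 0.0, 0.8]
width: 59.6
grasp_force: 30.0
F [0.2 0.  0.8] [0.17 1.04 1.14 0.12 1.83 1.71]
5.0 [ 8.  -0.3  2.7] [ 0.002 -0.003 -0.001]
2.0 [10.8 -0.3  3.7] [ 0.002 -0.003 -0.001]
```

```bash
python3 -m creep '[{"translation":[4,0,1.5],"angular":[0,0,0],"jaw":0},{"translation":[8,0,2.7],"angular":[0,0,0],"jaw":0},{"translation":[10.5,0,3.5],"angular":[0,0,0],"jaw":0},{"translation":[10.5,0,3.5],"angular":[0,0,0],"jaw":1},{"translation":[10.5,0,3.5],"angular":[0,0,0],"jaw":1},{"translation":[10.5,0,3.5],"angular":[0,0,0],"jaw":1},{"translation":[9,0,-10],"angular":[0,0,0],"jaw":1},{"translation":[0,0,-40],"angular":[0,0,0],"jaw":1}]'
python3 -m creep '[{"translation":[-10,0,-40],"angular":[0,0.1,0],"jaw":1},{"translation":[-25,0,-80],"angular":[0,0.2,0],"jaw":1},{"translation":[-40,0,-110],"angular":[0,0.3,0],"jaw":1},{"translation":[-40,0,-110],"angular":[0,0.3,0],"jaw":1},{"translation":[-40,0,-110],"angular":[0,0.3,0],"jaw":1},{"translation":[-40,0,-110],"angular":[0,0.3,0],"jaw":1},{"translation":[-40,0,-110],"angular":[0,0.3,0],"jaw":1},{"translation":[-40,0,-110],"angular":[0,0.3,0],"jaw":1}]'
python3 - <<'E'
from h import *
c,im=shot('wrist','q2'); shot('side','q2s')
a=cv2.imread('pics/q2s.png')[120:240,190:350]
cv2.imwrite('pics/q2c.png',np.hstack([cv2.resize(a,(400,300)),cv2.resize(im,(400,300))]))
print(rel(*pickpose((581,-345,-.04),120,35,7.3)))
E
```

```text
t: 32.0
ee_pos: [620.5, 149.5, 86.4]
orientation: [2.841, 0.012, -1.324]
ft_force: [0.4, -0.0, -0.2]
width: 88.1
grasp_force: 0.0
t: 33.0
ee_pos: [678.7, 150.4, 186.8]
orientation: [3.009, 0.013, -0.884]
ft_force: [0.2, -0.9, -0.2]
width: 87.6
grasp_force: 0.0
(array([-99.4, 490.8, 162.5]), array([0.002, 1.181, 0.053]))
```

View pics/q2c.png

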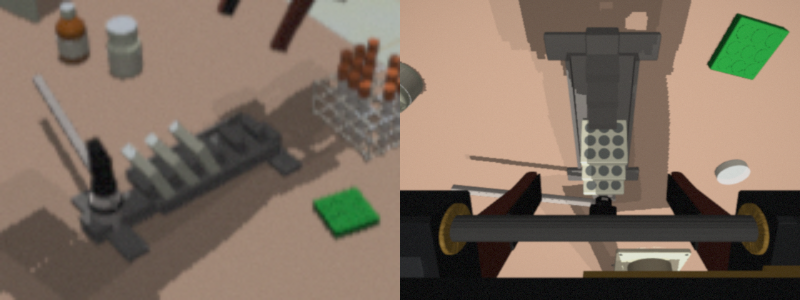

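Three trays are seated at equal height. Next is the tray at (581,-345).

```bash
python3 -m creep '[{"translation":[-10,50,0],"angular":[0,0.14,0],"jaw":1},{"translation":[-20,100,10],"angular":[0,0.28,0.01],"jaw":1},{"translation":[-35,155,30],"angular":[0,0.42,0.02],"jaw":1},{"translation":[-50,210,50],"angular":[0,0.56,0.03],"jaw":1},{"translation":[-60,265,70],"angular":[0,0.7,0.03],"jaw":1},{"translation":[-70,320,90],"angular":[0,0.84,0.04],"jaw":1},{"translation":[-80,375,110],"angular":[0,0.98,0.04],"jaw":1},{"translation":[-90,430,130],"angular":[0,1.1,0.05],"jaw":1}]'
python3 -c "
from h import *
print(rel(*pickpose((581,-345,-.04),100,35,7.3)),ctrl.get_obs()['qpos'].round(2))"
```

```text
t: 34.1
ee_pos: [558.8, -219.6, 138.0]
orientation: [-3.044, 0.029, -0.672]
ft_force: [0.8, 0.7, 0.5]
width: 87.7
grasp_force: 0.0
(array([-49.5, 124.8,  27. ]), array([-0.037,  0.177,  0.01 ])) [-0.51  0.4   2.01  0.58  0.42  0.58]
```

```bash
python3 -m creep '[{"translation":[-10,25,0],"angular":[-0.01,0.05,0],"jaw":1},{"translation":[-20,55,0],"angular":[-0.02,0.1,0],"jaw":1},{"translation":[-35,90,10],"angular":[-0.03,0.15,0],"jaw":1},{"translation":[-49,125,27],"angular":[-0.037,0.177,0.01],"jaw":1},{"translation":[-49,125,27],"angular":[-0.037,0.177,0.01],"jaw":1},{"translation":[-49,125,27],"angular":[-0.037,0.177,0.01],"jaw":1},{"translation":[-49,125,27],"angular":[-0.037,0.177,0.01],"jaw":1},{"translation":[-49,125,27],"angular":[-0.037,0.177,0.01],"jaw":1}]'
python3 hover.py 581 -345 35 h4
```

```text
t: 35.1
ee_pos: [526.2, -340.4, 90.2]
orientation: [2.986, -0.055, 0.939]
ft_force: [0.4, 0.7, -0.3]
width: 88.1
grasp_force: 0.0
[ 5.7907e+02 -3.3824e+02 -6.0000e-02] 0.955
60 [-4.1 -5.  38.1] [-0.015  0.001  0.021]
0 [-4.  -4.2 98.1] [-0.015  0.001  0.021]
[-0.79  0.54  2.04  1.36  0.41 -0.42]
```

```bash
python3 -m creep '[{"translation":[-4,-5,38],"angular":[-0.015,0,0.02],"jaw":1},{"translation":[-4,-5,70],"angular":[-0.015,0,0.02],"jaw":1},{"translation":[-4,-4,90],"angular":[-0.015,0,0.02],"jaw":1},{"translation":[-4,-4,98],"angular":[-0.015,0,0.02],"jaw":1},{"translation":[-4,-4,98],"angular":[-0.015,0,0.02],"jaw":1},{"translation":[-4,-4,98],"angular":[-0.015,0,0.02],"jaw":0},{"translation":[-4,-4,98],"angular":[-0.015,0,0.02],"jaw":0},{"translation":[-4,-4,98],"angular":[-0.015,0,0.02],"jaw":0}]'
python3 -c "
from h import *
print(rel([610,-170,170],tool(0,5)));print(ctrl.get_obs()['qpos'].round(2))"
```

```text
t: 36.15
ee_pos: [578.4, -339.2, 7.1]
orientation: [2.977, -0.094, 0.936]
ft_force: [-0.3, 0.5, 1.1]
width: 61.4
grasp_force: 0.3
(array([ 110.4, -170.8, -121.7]), array([ 0.022, -0.522, -0.06 ]))
[-0.71  0.73  1.96  1.73  0.36 -0.72]
```

```bash
python3 -m creep '[{"translation":[0,0,0],"angular":[0,0,0],"jaw":0},{"translation":[0,0,0],"angular":[0,0,0],"jaw":0},{"translation":[14,0,-20],"angular":[0,0,0],"jaw":0},{"translation":[34,0,-50],"angular":[0,-0.03,0],"jaw":0},{"translation":[56,-30,-80],"angular":[0,-0.13,-0.01],"jaw":0},{"translation":[80,-75,-100],"angular":[0.01,-0.26,-0.02],"jaw":0},{"translation":[95,-125,-115],"angular":[0.01,-0.4,-0.04],"jaw":0},{"translation":[110,-171,-122],"angular":[0.022,-0.522,-0.06],"jaw":0}]'
python3 pl.py 3 35 -0.5 0 90
```

```text
t: 37.15
ee_pos: [601.5, -234.6, 124.0]
orientation: [-3.041, 0.005, -0.499]
ft_force: [0.5, -0.3, -1.1]
width: 60.1
grasp_force: 30.0
F [ 0.5 -0.3 -1.1] [-0.49  0.49  1.84  0.38  0.58  0.79]
90.0 [  -3.6 -384.4    5.4] [-0.061 -0.936  0.006]
```

```bash
python3 -m creep '[{"translation":[5,-45,-15],"angular":[0,-0.11,0],"jaw":0},{"translation":[5,-95,-20],"angular":[-0.01,-0.23,0],"jaw":0},{"translation":[5,-145,-20],"angular":[-0.02,-0.35,0],"jaw":0},{"translation":[3,-195,-15],"angular":[-0.03,-0.47,0],"jaw":0},{"translation":[0,-245,-10],"angular":[-0.04,-0.59,0],"jaw":0},{"translation":[-2,-295,-5],"angular":[-0.05,-0.71,0],"jaw":0},{"translation":[-3,-345,0],"angular":[-0.06,-0.83,0],"jaw":0},{"translation":[-3.5,-384,5],"angular":[-0.061,-0.936,0.006],"jaw":0}]'
python3 pl.py 3 35 -0.5 0 80
```

```text
t: 38.15
ee_pos: [597.4, 151.2, 140.7]
orientation: [2.993, 0.018, -0.942]
ft_force: [-0.1, -0.4, -0.8]
width: 59.6
grasp_force: 30.0
F [-0.1 -0.4 -0.8] [0.18 0.81 1.28 0.1  1.66 1.72]
80.0 [8.1 1.7 6. ] [ 0.001 -0.001  0.003]
```

```bash
python3 -m creep '[{"translation":[20,1.7,14],"angular":[0,0,0],"jaw":0},{"translation":[35,1.7,25],"angular":[0,0,0],"jaw":0},{"translation":[45,1.7,32],"angular":[0,0,0],"jaw":0},{"translation":[50,1.7,35.5],"angular":[0,0,0],"jaw":0},{"translation":[54,1.7,38],"angular":[0,0,0],"jaw":0},{"translation":[58,1.7,41],"angular":[0,0,0],"jaw":0},{"translation":[62,1.7,44],"angular":[0,0,0],"jaw":0},{"translation":[62,1.7,44],"angular":[0,0,0],"jaw":0}]'
python3 pl.py 3 35 -0.5 0 14 1
```

```text
t: 39.15
ee_pos: [623.3, 147.5, 69.3]
orientation: [2.995, 0.016, -0.938]
ft_force: [-0.6, -0.2, -0.4]
width: 59.5
grasp_force: 30.0
F [-0.6 -0.2 -0.4] [0.17 0.92 1.22 0.09 1.6  1.7 ]
14.0 [ 0.1 -2.3  0.2] [ 0.    -0.004  0.002]
1.0 [10.8 -2.2  7.7] [ 0.    -0.004  0.002]
```

```bash
python3 -m creep '[{"translation":[4,-2,3],"angular":[0,0,0],"jaw":0},{"translation":[8,-2,5.5],"angular":[0,0,0],"jaw":0},{"translation":[10.5,-2,7.5],"angular":[0,0,0],"jaw":0},{"translation":[10.5,-2,7.5],"angular":[0,0,0],"jaw":0},{"translation":[10.5,-2,7.5],"angular":[0,0,0],"jaw":0},{"translation":[10.5,-2,7.5],"angular":[0,0,0],"jaw":0},{"translation":[10.5,-2,7.5],"angular":[0,0,0],"jaw":0},{"translation":[10.5,-2,7.5],"angular":[0,0,0],"jaw":0}]'
python3 pl.py 3 35 -0.5 0 0
```

```text
t: 40.15
ee_pos: [627.8, 149.6, 57.5]
orientation: [2.996, 0.016, -0.937]
ft_force: [0.3, -0.5, -0.4]
width: 59.5
grasp_force: 30.0
F [ 0.3 -0.5 -0.4] [0.17 0.94 1.21 0.09 1.59 1.7 ]
0.0 [ 1.2 -0.2  1.1] [ 0.    -0.004  0.002]
```

```bash
python3 -m creep '[{"translation":[0,0,0],"angular":[0,0,0],"jaw":1},{"translation":[0,0,0],"angular":[0,0,0],"jaw":1},{"translation":[0,0,0],"angular":[0,0,0],"jaw":1},{"translation":[0,0,0],"angular":[0,0,0],"jaw":1},{"translation":[0,0,-15],"angular":[0,0,0],"jaw":1},{"translation":[0,0,-50],"angular":[0,0,0],"jaw":1},{"translation":[0,0,-100],"angular":[0,0,0],"jaw":1},{"translation":[-5,0,-150],"angular":[0,0,0],"jaw":1}]'
python3 -c "
from h import *
shot('side','q3s');shot('wrist','q3')
print(rel([400,-320,160],tool(0,15)))"
```

```text
t: 41.15
ee_pos: [710.3, 150.2, 185.6]
orientation: [2.996, 0.016, -0.937]
ft_force: [0.9, 0.9, -0.0]
width: 87.5
grasp_force: 0.0
(array([-247.5,  467.4,  202.8]), array([-0.001,  0.857,  0.011]))
```

```bash
python3 -m creep '[{"translation":[-15,50,0],"angular":[0,0.11,0],"jaw":1},{"translation":[-35,100,10],"angular":[0,0.22,0],"jaw":1},{"translation":[-60,150,30],"angular":[0,0.33,0],"jaw":1},{"translation":[-90,200,60],"angular":[0,0.44,0],"jaw":1},{"translation":[-120,250,90],"angular":[0,0.55,0],"jaw":1},{"translation":[-150,300,115],"angular":[0,0.66,0],"jaw":1},{"translation":[-180,350,140],"angular":[0,0.77,0],"jaw":1},{"translation":[-210,400,165],"angular":[0,0.857,0.011],"jaw":1}]'
python3 -c "
from h import *
print(rel(*pickpose((458,-371,.02),120,20,5)),ctrl.get_obs()['qpos'].round(2))"
```

```text
t: 42.25
ee_pos: [450.8, -246.7, 168.7]
orientation: [3.113, 0.001, 0.398]
ft_force: [1.0, -1.2, -0.2]
width: 88.0
grasp_force: 0.0
(array([-45.7, 125. ,  41.2]), array([ 0.009,  0.095, -0.018])) [-0.61  0.26  2.06  0.25  0.62  0.78]
```

```bash
python3 -m creep '[{"translation":[-10,30,5],"angular":[0,0.05,0],"jaw":1},{"translation":[-22,60,15],"angular":[0,0.095,-0.01],"jaw":1},{"translation":[-34,95,30],"angular":[0.01,0.095,-0.018],"jaw":1},{"translation":[-45,125,41],"angular":[0.01,0.095,-0.018],"jaw":1},{"translation":[-45,125,41],"angular":[0.01,0.095,-0.018],"jaw":1},{"translation":[-45,125,41],"angular":[0.01,0.095,-0.018],"jaw":1},{"translation":[-45,125,41],"angular":[0.01,0.095,-0.018],"jaw":1},{"translation":[-45,125,41],"angular":[0.01,0.095,-0.018],"jaw":1}]'
python3 hover.py 458 -371 20 h5
```

```text
t: 43.25
ee_pos: [419.3, -369.7, 117.8]
orientation: [-3.088, -0.033, -0.539]
ft_force: [-0.1, -0.0, 0.5]
width: 88.2
grasp_force: 0.0
[ 4.8331e+02 -3.9747e+02 -1.0000e-02] 0.981
60 [21.4 28.6 67.4] [-0.012  0.003  0.026]
0 [ 21.6  29.3 127.4] [-0.012  0.003  0.026]
[-0.89  0.42  2.01  0.53  0.56  0.22]
```

This tray was knocked aside to (483,-397). The fit there is good, so I follow it.

```bash
python3 -m creep '[{"translation":[10,15,20],"angular":[0,0,0.026],"jaw":1},{"translation":[21,29,40],"angular":[-0.012,0,0.026],"jaw":1},{"translation":[21.5,29,65],"angular":[-0.012,0,0.026],"jaw":1},{"translation":[21.5,29,67],"angular":[-0.012,0,0.026],"jaw":1},{"translation":[21.5,29,67],"angular":[-0.012,0,0.026],"jaw":1},{"translation":[21.5,29,67],"angular":[-0.012,0,0.026],"jaw":1},{"translation":[21.5,29,67],"angular":[-0.012,0,0.026],"jaw":1},{"translation":[21.5,29,67],"angular":[-0.012,0,0.026],"jaw":1}]'
python3 hover.py 483 -397 20 h5b
```

```text
t: 44.3
ee_pos: [462.3, -398.6, 61.9]
orientation: [3.093, -0.013, 0.54]
ft_force: [-0.5, -0.2, -0.7]
width: 87.8
grasp_force: 0.0
[ 4.8301e+02 -3.9749e+02 -1.0000e-02] 0.989
60 [ 0.1 -1.2  0.4] [-0.     0.003 -0.   ]
0 [ 0.3 -1.2 60.4] [-0.     0.003 -0.   ]
[-0.86  0.57  1.92  0.58  0.48  0.22]
```

```bash
python3 -m creep '[{"translation":[0,-1,25],"angular":[0,0,0],"jaw":1},{"translation":[0,-1,45],"angular":[0,0,0],"jaw":1},{"translation":[0,-1,57],"angular":[0,0,0],"jaw":1},{"translation":[0.5,-1,60],"angular":[0,0,0],"jaw":1},{"translation":[0.5,-1,60],"angular":[0,0,0],"jaw":1},{"translation":[0.5,-1,60],"angular":[0,0,0],"jaw":0},{"translation":[0.5,-1,60],"angular":[0,0,0],"jaw":0},{"translation":[0.5,-1,60],"angular":[0,0,0],"jaw":0}]'
python3 -c "
from h import *
print(rel([600,-200,170],tool(0,0)));print(ctrl.get_obs()['qpos'].round(2))"
```

```text
t: 45.35
ee_pos: [483.1, -397.6, 5.4]
orientation: [3.094, -0.013, 0.54]
ft_force: [0.9, 0.9, -0.3]
width: 61.7
grasp_force: 0.4
(array([ 164.1, -198.6, -115.7]), array([ 0.001, -0.346, -0.008]))
[-0.83  0.68  1.9   0.68  0.4   0.14]
```

```bash
python3 -m creep '[{"translation":[0,0,0],"angular":[0,0,0],"jaw":0},{"translation":[0,0,0],"angular":[0,0,0],"jaw":0},{"translation":[10,0,-25],"angular":[0,0,0],"jaw":0},{"translation":[25,0,-65],"angular":[0,0,0],"jaw":0},{"translation":[60,-40,-100],"angular":[0,-0.08,0],"jaw":0},{"translation":[95,-85,-110],"angular":[0,-0.17,0],"jaw":0},{"translation":[130,-140,-114],"angular":[0,-0.26,0],"jaw":0},{"translation":[164,-199,-116],"angular":[0,-0.346,0],"jaw":0}]'
python3 pl.py 4 20 0 1.6 90
```

```text
t: 46.35
ee_pos: [593.7, -211.3, 168.0]
orientation: [3.14, -0.014, -0.003]
ft_force: [0.7, -0.7, -1.2]
width: 59.6
grasp_force: 30.0
F [ 0.7 -0.7 -1.2] [-0.36  0.49  1.66 -0.    0.99  1.22]
90.0 [  33.1 -361.5   28. ] [-0.007 -0.871 -0.017]
```

```bash
python3 -m creep '[{"translation":[4,-45,0],"angular":[0,-0.11,0],"jaw":0},{"translation":[8,-90,0],"angular":[0,-0.22,0],"jaw":0},{"translation":[12,-135,0],"angular":[0,-0.33,0],"jaw":0},{"translation":[16,-180,5],"angular":[0,-0.44,0],"jaw":0},{"translation":[20,-225,10],"angular":[0,-0.55,-0.01],"jaw":0},{"translation":[25,-270,15],"angular":[0,-0.66,-0.01],"jaw":0},{"translation":[30,-320,22],"angular":[-0.01,-0.77,-0.01],"jaw":0},{"translation":[33,-361,28],"angular":[-0.007,-0.871,-0.017],"jaw":0}]'
python3 pl.py 4 20 0 1.6 80
```

```text
t: 47.35
ee_pos: [628.5, 150.1, 137.9]
orientation: [2.843, 0.016, -1.329]
ft_force: [-0.4, 1.3, -1.6]
width: 59.8
grasp_force: 30.0
F [-0.4  1.3 -1.6] [0.16 1.   1.01 0.13 1.99 1.72]
80.0 [9.1 0.3 1.3] [0.001 0.002 0.002]
```

```bash
python3 -m creep '[{"translation":[25,0,7],"angular":[0,0,0],"jaw":0},{"translation":[42,0,13],"angular":[0,0,0],"jaw":0},{"translation":[52,0,17],"angular":[0,0,0],"jaw":0},{"translation":[58,0,19],"angular":[0,0,0],"jaw":0},{"translation":[63,0,21],"angular":[0,0,0],"jaw":0},{"translation":[67,0,22.5],"angular":[0,0,0],"jaw":0},{"translation":[71,0,24],"angular":[0,0,0],"jaw":0},{"translation":[71,0,24],"angular":[0,0,0],"jaw":0}]'
python3 pl.py 4 20 0 1.6 14 0
```

```text
t: 48.35
ee_pos: [655.8, 148.4, 68.9]
orientation: [2.845, 0.015, -1.325]
ft_force: [-0.8, -0.6, -0.8]
width: 59.6
grasp_force: 30.0
F [-0.8 -0.6 -0.8] [0.15 1.12 0.92 0.12 1.97 1.71]
14.0 [ 0.7 -1.7  0.4] [-0.    -0.001  0.001]
0.0 [13.9 -1.6  5.2] [-0.    -0.001  0.001]
```

```bash
python3 -m creep '[{"translation":[4,-1.6,1.5],"angular":[0,0,0],"jaw":0},{"translation":[8,-1.6,3],"angular":[0,0,0],"jaw":0},{"translation":[12,-1.6,4.5],"angular":[0,0,0],"jaw":0},{"translation":[13.5,-1.6,5],"angular":[0,0,0],"jaw":0},{"translation":[13.5,-1.6,5],"angular":[0,0,0],"jaw":0},{"translation":[13.5,-1.6,5],"angular":[0,0,0],"jaw":0},{"translation":[13.5,-1.6,5],"angular":[0,0,0],"jaw":0},{"translation":[13.5,-1.6,5],"angular":[0,0,0],"jaw":0}]'
python3 pl.py 4 20 0 1.6 0
```

```text
t: 49.35
ee_pos: [660.8, 150.1, 55.7]
orientation: [2.845, 0.015, -1.325]
ft_force: [-0.4, 0.3, -0.2]
width: 60.1
grasp_force: 30.0
F [-0.4  0.3 -0.2] [0.15 1.15 0.89 0.12 1.96 1.71]
0.0 [ 0.6 -0.   0.5] [-0.    -0.001  0.001]
```

```bash
python3 -m creep '[{"translation":[0,0,0],"angular":[0,0,0],"jaw":1},{"translation":[0,0,0],"angular":[0,0,0],"jaw":1},{"translation":[0,0,0],"angular":[0,0,0],"jaw":1},{"translation":[0,0,0],"angular":[0,0,0],"jaw":1},{"translation":[0,0,-15],"angular":[0,0,0],"jaw":1},{"translation":[0,0,-50],"angular":[0,0,0],"jaw":1},{"translation":[-20,0,-90],"angular":[0,0.1,0],"jaw":1},{"translation":[-50,0,-130],"angular":[0,0.25,0],"jaw":1}]'
python3 -c "
from h import *
print(rel([570,150,300],tool(40,0)))"
```

```text
t: 50.35
ee_pos: [728.4, 150.2, 175.2]
orientation: [2.989, 0.014, -0.96]
ft_force: [1.0, 0.1, 0.1]
width: 87.7
grasp_force: 0.0
(array([-201.4,   -1.4,   -9.3]), array([-0.215,  0.596, -0.666]))
```

```bash
python3 -m creep '[{"translation":[-35,0,-15],"angular":[-0.03,0.09,-0.1],"jaw":1},{"translation":[-75,0,-20],"angular":[-0.07,0.19,-0.2],"jaw":1},{"translation":[-115,0,-20],"angular":[-0.1,0.28,-0.31],"jaw":1},{"translation":[-155,0,-15],"angular":[-0.14,0.38,-0.42],"jaw":1},{"translation":[-190,0,-10],"angular":[-0.17,0.48,-0.54],"jaw":1},{"translation":[-201,-1,-9],"angular":[-0.215,0.596,-0.666],"jaw":1},{"translation":[-201,-1,-9],"angular":[-0.215,0.596,-0.666],"jaw":1},{"translation":[-201,-1,-9],"angular":[-0.215,0.596,-0.666],"jaw":1}]'
python3 -c "
from h import *
print(rel([463,149,230],tool(79.8,0)),rel([463,149,88],tool(79.8,0)))
c,im=shot('wrist','r0'); c2,s=shot('side','r0s')
# predicted seated top-edge row per slot in the side view
for k in range(5):
    u=proj(c2,np.array([[462.7+75+34*k-31.4,148.3-30,85],[462.7+75+34*k-31.4,148.3+30,85]])); print(k,u.round(1).tolist())
s=cv2.imread('pics/r0s.png')
for k in range(0): pass
"
```

```text
t: 51.35
ee_pos: [570.5, 149.9, 302.2]
orientation: [-2.953, -1.072, 0.001]
ft_force: [0.2, -0.3, -0.5]
width: 88.0
grasp_force: 0.0
(array([-83. , -68.2,  72.3]), array([-0.001,  0.   , -0.696])) (array([-82.9, -68.2, 214.3]), array([-0.001,  0.   , -0.696]))
0 [[249.0, 189.1], [237.7, 178.4]]
1 [[258.8, 184.3], [247.3, 173.8]]
2 [[268.3, 179.5], [256.7, 169.3]]
3 [[277.6, 174.8], [265.8, 164.9]]
4 [[286.7, 170.3], [274.8, 160.6]]
```

```bash
python3 -c "
import cv2,numpy as np
s=cv2.imread('pics/r0s.png')[145:220,210:310]; w=cv2.imread('pics/r0.png')[0:300,60:460]
cv2.imwrite('pics/r0c.png',np.hstack([cv2.resize(s,(460,345),interpolation=cv2.INTER_CUBIC),cv2.resize(w,(340,345)) ]))"
```

```text
(no output)
```

View pics/r0c.png

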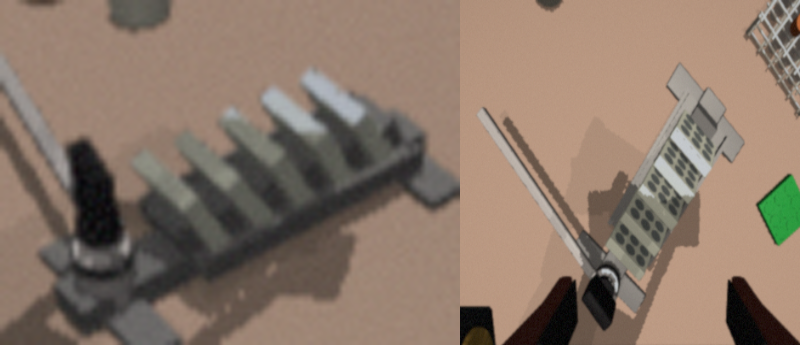

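All five trays stand in the slots at equal height, and their top corners match the seated prediction within 2 px. The bar is swung aside. Now grip the keeper.

```bash
python3 -m creep '[{"translation":[-20,-17,15],"angular":[0,0,-0.17],"jaw":1},{"translation":[-40,-34,30],"angular":[0,0,-0.34],"jaw":1},{"translation":[-60,-51,50],"angular":[0,0,-0.51],"jaw":1},{"translation":[-83,-68,72],"angular":[0,0,-0.696],"jaw":1},{"translation":[-83,-68,72],"angular":[0,0,-0.696],"jaw":1},{"translation":[-83,-68,72],"angular":[0,0,-0.696],"jaw":1},{"translation":[-83,-68,72],"angular":[0,0,-0.696],"jaw":1},{"translation":[-83,-68,72],"angular":[0,0,-0.696],"jaw":1}]'
python3 -c "
from h import *
print(rel([463,148.6,88],tool(79.8,0)),ctrl.get_obs()['qpos'].round(2))"
```

```text
t: 52.45
ee_pos: [463.6, 148.7, 230.4]
orientation: [2.409, 2.016, 0.002]
ft_force: [0.6, 0.6, 0.7]
width: 87.7
grasp_force: 0.0
(array([ -0.3,  -0.7, 142.4]), array([ 0.001, -0.001,  0.001])) [0.29 0.21 1.92 0.   1.01 0.46]
```

```bash
python3 -m creep '[{"translation":[0,-0.7,20],"angular":[0,0,0],"jaw":0.42},{"translation":[0,-0.7,40],"angular":[0,0,0],"jaw":0.42},{"translation":[0,-0.7,60],"angular":[0,0,0],"jaw":0.42},{"translation":[0,-0.7,80],"angular":[0,0,0],"jaw":0.42},{"translation":[0,-0.7,100],"angular":[0,0,0],"jaw":0.42},{"translation":[0,-0.7,120],"angular":[0,0,0],"jaw":0.42},{"translation":[0,-0.7,136],"angular":[0,0,0],"jaw":0.42},{"translation":[0,-0.7,136],"angular":[0,0,0],"jaw":0.42}]'
python3 -m creep '[{"translation":[0,0,0],"angular":[0,0,0],"jaw":0},{"translation":[0,0,0],"angular":[0,0,0],"jaw":0},{"translation":[0,0,0],"angular":[0,0,0],"jaw":0},{"translation":[0,0,0],"angular":[0,0,0],"jaw":0},{"translation":[0,0,0],"angular":[0,0,0],"jaw":0},{"translation":[0,0,0],"angular":[0,0,0],"jaw":0},{"translation":[0,0,0],"angular":[0,0,0],"jaw":0},{"translation":[0,0,0],"angular":[0,0,0],"jaw":0}]'
```

```text
t: 53.45
ee_pos: [461.4, 148.5, 93.0]
orientation: [-2.408, -2.016, 0.003]
ft_force: [-0.1, 0.3, -0.3]
width: 36.8
grasp_force: 0.0
t: 54.45
ee_pos: [462.5, 148.9, 94.1]
orientation: [2.408, 2.017, 0.002]
ft_force: [2.2, -0.5, 3.0]
width: 15.6
grasp_force: 30.0
```

Gripped. Lift by 32 mm.

```bash
python3 -m creep '[{"translation":[0,0,-5],"angular":[0,0,0],"jaw":0},{"translation":[0,0,-10],"angular":[0,0,0],"jaw":0},{"translation":[0,0,-16],"angular":[0,0,0],"jaw":0},{"translation":[0,0,-22],"angular":[0,0,0],"jaw":0},{"translation":[0,0,-28],"angular":[0,0,0],"jaw":0},{"translation":[0,0,-32],"angular":[0,0,0],"jaw":0},{"translation":[0,0,-32],"angular":[0,0,0],"jaw":0},{"translation":[0,0,-32],"angular":[0,0,0],"jaw":0}]'
cat > lift.py <<'E'
from h import *
o=ctrl.get_obs(); print(o["ee_pos"].round(1),o["moment"].round(2),o["ft_force"].round(1),o["width"].round(1),o["qpos"].round(2)[5])
c,im=shot("side","lift"); d=(im.max(2)<50).astype(np.uint8)
hsv=cv2.cvtColor(im,cv2.COLOR_BGR2HSV)
# bar brightness along its expected line for each lift (bar yaw guess from tool x)
f=R.from_rotvec(o["orientation"]).as_matrix()[:2,0]
for L in range(0,56,4):
    P=[[462.6+r*f[0],148.5+r*f[1],71+L] for r in range(110,225,5)]
    q=proj(c,P).round().astype(int); print(L,int(np.mean([im[v,u].min() for u,v in q])),end="; ")
print()
E
python3 lift.py
```

```text
t: 55.45
ee_pos: [462.4, 148.8, 125.8]
orientation: [2.408, 2.017, 0.002]
ft_force: [4.9, -0.2, -3.3]
width: 15.7
grasp_force: 30.0Traceback (most recent call last):
  File "lift.py", line 2, in <module>
    o=ctrl.get_obs(); print(o["ee_pos"].round(1),o["moment"].round(2),o["ft_force"].round(1),o["width"].round(1),o["qpos"].round(2)[5])
                                                                                             ^^^^^^^^^^^^^^^^
AttributeError: 'float' object has no attribute 'round'
```

```bash
sed -i 's/o\["width"\].round(1)/o["width"]/' lift.py; python3 lift.py
```

```text
[462.4 148.8 125.8] [-0.08 -1.13 -0.  ] [ 4.9 -0.2 -3.3] 15.658202897618496 0.46
0 91; 4 83; 8 77; 12 74; 16 76; 20 77; 24 78; 28 64; 32 52; 36 40; 40 35; 44 36; 48 39; 52 41;
```

```bash
cat > tip.py <<'E'
from h import *
o=ctrl.get_obs(); f=R.from_rotvec(o["orientation"]).as_matrix()[:2,0]; g=np.array([-f[1],f[0]])
c,im=shot("wrist","tip"); hsv=cv2.cvtColor(im,cv2.COLOR_BGR2HSV)
for L in(16,20,24,28,32,36,40):
    w=[]; 
    for r in(140,160,180,200,215):   # width of the grey bar across
        s=np.arange(-16,16,.25); q=proj(c,[[462.6+r*f[0]+t*g[0],148.5+r*f[1]+t*g[1],71+L] for t in s]).round().astype(int)
        m=np.array([hsv[v,u,1]<60 and im[v,u].min()>100 for u,v in q]); w.append(m.sum()*.25)
    e=[r for r in np.arange(180,290,1.) for u,v in proj(c,[462.6+r*f[0],148.5+r*f[1],71+L]).round().astype(int) if 0<=v<420 and 0<=u<560 and hsv[v,u,1]<60 and im[v,u].min()>100]
    print(L,w,e[-1] if e else None,len(e))
E
python3 tip.py
```

```text
16 [np.float64(0.0), np.float64(0.0), np.float64(0.0), np.float64(0.0), np.float64(13.25)] None 0
20 [np.float64(0.0), np.float64(0.0), np.float64(0.0), np.float64(0.0), np.float64(19.5)] None 0
24 [np.float64(0.0), np.float64(0.0), np.float64(0.0), np.float64(0.75), np.float64(8.25)] None 0
28 [np.float64(0.0), np.float64(0.0), np.float64(0.0), np.float64(2.0), np.float64(8.5)] None 0
32 [np.float64(0.0), np.float64(0.0), np.float64(0.0), np.float64(10.25), np.float64(9.0)] None 0
36 [np.float64(0.0), np.float64(0.0), np.float64(0.0), np.float64(13.75), np.float64(10.25)] None 0
40 [np.float64(0.0), np.float64(0.0), np.float64(0.0), np.float64(19.25), np.float64(12.5)] None 0
```

Run:
```python
from h import *
o=ctrl.get_obs(); f=R.from_rotvec(o["orientation"]).as_matrix()[:2,0]
im=cv2.imread("pics/tip.png"); c=cam("wrist")
for r in(80,120,160,200,235): print(r,proj(c,[462.6+r*f[0],148.5+r*f[1],103])[0].round(), proj(c,[462.6+r*f[0],148.5+r*f[1],93])[0].round())
for v in(30,60,90,120,150): print(v,[tuple(map(int,im[v,u])) for u in range(262,312,3)])
print([tuple(map(int,im[v,285])) for v in range(0,260,12)])
```

```text
80 [286.  96.] [286.  98.]
120 [286.   8.] [286.  15.]
160 [286. -90.] [286. -77.]
200 [ 286. -201.] [ 286. -181.]
235 [ 287. -311.] [ 286. -282.]
30 [(172, 199, 233), (168, 198, 232), (172, 200, 232), (163, 191, 227), (115, 124, 140), (201, 211, 220), (220, 226, 234), (216, 224, 231), (214, 222, 230), (216, 224, 231), (221, 227, 236), (211, 220, 228), (150, 164, 183), (170, 199, 233), (174, 203, 234), (171, 200, 232), (172, 200, 234)]
60 [(171, 199, 233), (173, 201, 235), (169, 200, 233), (166, 193, 228), (114, 125, 145), (192, 200, 210), (209, 219, 225), (206, 216, 223), (204, 214, 223), (201, 211, 221), (209, 218, 227), (197, 206, 217), (149, 166, 192), (172, 200, 233), (171, 200, 233), (173, 200, 233), (171, 201, 233)]
90 [(160, 186, 223), (159, 185, 222), (161, 186, 223), (160, 186, 222), (106, 119, 136), (185, 193, 206), (214, 221, 229), (206, 217, 224), (206, 216, 224), (203, 214, 223), (209, 220, 226), (196, 206, 218), (147, 164, 192), (174, 201, 235), (171, 202, 235), (172, 201, 234), (172, 203, 233)]
120 [(160, 187, 223), (159, 188, 224), (161, 187, 224), (158, 183, 221), (
[... 172 characters left out ...]
, 189, 225), (174, 204, 235), (172, 202, 235)]
150 [(101, 105, 109), (103, 107, 112), (104, 108, 112), (101, 106, 110), (97, 103, 106), (120, 125, 132), (129, 135, 144), (126, 132, 140), (123, 131, 137), (122, 126, 135), (130, 135, 142), (182, 190, 201), (149, 170, 204), (163, 190, 226), (161, 188, 225), (159, 186, 224), (161, 189, 226)]
[(212, 220, 228), (211, 220, 228), (216, 224, 231), (215, 224, 230), (201, 211, 221), (202, 214, 222), (201, 212, 222), (205, 215, 223), (206, 216, 224), (206, 215, 224), (206, 217, 224), (207, 216, 225), (125, 129, 137), (145, 152, 159), (124, 130, 136), (126, 132, 138), (126, 131, 139), (126, 130, 138), (10, 10, 15), (9, 11, 5), (18, 18, 18), (20, 22, 21)]
```

Run:
```python
from h import *
o=ctrl.get_obs(); f=R.from_rotvec(o["orientation"]).as_matrix()[:2,0]; g=np.array([-f[1],f[0]])
im=cv2.imread("pics/tip.png").astype(float); c=cam("wrist")
sat=(im[:,:,2]-im[:,:,0])  # low on grey, high on the wood
for v in(30,60,90,120):
    s=cv2.resize(sat[v-4:v+5,255:320].mean(0)[None],None,fx=10,fy=1,interpolation=cv2.INTER_CUBIC)[0]; m=np.flatnonzero(s<40)
    print(v,"width px incl. left side face",(m[-1]-m[0])/10, 255+m[0]/10,255+m[-1]/10)
for L in(20,24,28,32,36):
    out=[]
    for v in(30,60,90,120):
        rr=np.arange(50,140,.5); q=proj(c,[[462.6+r*f[0],148.5+r*f[1],71+L] for r in rr]); r=rr[abs(q[:,1]-v).argmin()]
        p=lambda t,z:proj(c,[462.6+r*f[0]+t*g[0],148.5+r*f[1]+t*g[1],z])[0,0]
        out.append(round(abs(p(6,71+L)-p(-6,71+L)),1))
    print(L,out)
```

```text
30 width px incl. left side face 25.1 273.6 298.7
60 width px incl. left side face 24.5 273.9 298.4
90 width px incl. left side face 24.5 273.7 298.2
120 width px incl. left side face 24.3 273.8 298.1
20 [np.float64(23.1), np.float64(22.7), np.float64(22.3), np.float64(21.8)]
24 [np.float64(23.6), np.float64(23.2), np.float64(22.7), np.float64(22.3)]
28 [np.float64(24.1), np.float64(23.7), np.float64(23.2), np.float64(22.8)]
32 [np.float64(24.6), np.float64(24.2), np.float64(23.7), np.float64(23.2)]
36 [np.float64(25.2), np.float64(24.7), np.float64(24.2), np.float64(23.8)]
```

Bar width matches a lift of about 32 mm, so the grip did not slip. Twist back.

```bash
python3 -m creep '[{"translation":[0,0,0],"angular":[0,0,0.15],"jaw":0},{"translation":[0,0,0],"angular":[0,0,0.32],"jaw":0},{"translation":[0,0,0],"angular":[0,0,0.49],"jaw":0},{"translation":[0,0,0],"angular":[0,0,0.65],"jaw":0},{"translation":[0,0,0],"angular":[0,0,0.8],"jaw":0},{"translation":[0,0,0],"angular":[0,0,0.96],"jaw":0},{"translation":[0,0,0],"angular":[0,0,1.12],"jaw":0},{"translation":[0,0,0],"angular":[0,0,1.28],"jaw":0}]'
python3 -m creep '[{"translation":[0,0,0],"angular":[0,0,0.04],"jaw":0},{"translation":[0,0,0],"angular":[0,0,0.08],"jaw":0},{"translation":[0,0,0],"angular":[0,0,0.1],"jaw":0},{"translation":[0,0,0],"angular":[0,0,0.1],"jaw":0},{"translation":[0,0,0],"angular":[0,0,0.1],"jaw":0},{"translation":[0,0,0],"angular":[0,0,0.1],"jaw":0},{"translation":[0,0,0],"angular":[0,0,0.1],"jaw":0},{"translation":[0,0,0],"angular":[0,0,0.1],"jaw":0}]'
python3 -c "
from h import *
o=ctrl.get_obs();print(o['moment'].round(2),o['qpos'].round(2),R.from_rotvec(o['orientation']).as_matrix()[:,0].round(3))"
```

```text
t: 56.55
ee_pos: [461.8, 149.4, 125.8]
orientation: [-3.136, -0.171, 0.0]
ft_force: [2.5, 4.5, -2.1]
width: 15.7
grasp_force: 30.0
t: 57.55
ee_pos: [461.8, 149.4, 125.8]
orientation: [-3.14, -0.022, 0.0]
ft_force: [3.0, 4.7, -1.5]
width: 16.0
grasp_force: 30.0
[ 1.06 -0.59 -0.05] [0.29 0.37 2.   0.   0.77 1.84] [ 1.     0.014 -0.   ]
```

```bash
python3 -m creep '[{"translation":[0,0,0],"angular":[0,0,0],"jaw":0.5},{"translation":[0,0,0],"angular":[0,0,0],"jaw":0.5},{"translation":[0,0,0],"angular":[0,0,0],"jaw":0.5},{"translation":[0,0,0],"angular":[0,0,0],"jaw":0.5},{"translation":[0,0,-20],"angular":[0,0,0],"jaw":0.5},{"translation":[0,0,-70],"angular":[0,0,0],"jaw":0.5},{"translation":[0,0,-130],"angular":[0,0,0],"jaw":0.5},{"translation":[0,0,-190],"angular":[0,0,0],"jaw":1}]'
python3 -m creep '[{"translation":[-20,0,-20],"angular":[0,0,0],"jaw":1},{"translation":[-40,0,-30],"angular":[0,0,0],"jaw":1},{"translation":[-40,0,-30],"angular":[0,0,0],"jaw":1},{"translation":[-40,0,-30],"angular":[0,0,0],"jaw":1},{"translation":[-40,0,-30],"angular":[0,0,0],"jaw":1},{"translation":[-40,0,-30],"angular":[0,0,0],"jaw":1},{"translation":[-40,0,-30],"angular":[0,0,0],"jaw":1},{"translation":[-40,0,-30],"angular":[0,0,0],"jaw":1}]'
python3 - <<'E'
from h import *
o=ctrl.get_obs(); c,im=shot("wrist","z1"); cs,ims=shot("side","z1s")
# bright-neutral bar: NCC-free check, mean brightness on the bar vs just beside it, for lift and twist
gr=im.min(2).astype(float)
def lum(c,g,L,tw,off):
    a=tw+.009; f=np.array([np.cos(a),np.sin(a)]); n=np.array([-f[1],f[0]])
    q=proj(c,[[462.7+r*f[0]+off*n[0],148.5+r*f[1]+off*n[1],71+L] for r in range(40,226,3)]).round().astype(int)
    return np.array([g[v,u] if 0<=u<560 and 0<=v<420 else np.nan for u,v in q])
for nm,cc,i in(("wrist",c,im),("side",cs,ims)):
    g=i.min(2).astype(float); best=[]
    for L in range(0,55,2):
        for tw in np.arange(-.04,.13,.01):
            s=np.nanmean(np.mean([lum(cc,g,L,tw,o) for o in(-4,0,4)],0))-np.nanmean(np.mean([lum(cc,g,L,tw,o) for o in(-11,11)],0)); best.append((round(s,1),L,round(tw,3)))
    print(nm,sorted(best)[::-1][:6])
# grip box: black top face rows on side view
d=(ims.max(2)<45)[140:215,205:250]; ys,xs=np.nonzero(d); print("black",ys.min()+140,ys.max()+140,xs.min()+205,xs.max()+205)
for L in(0,16,32,48): 
    q=proj(cs,np.array([[462.7+a,148.5+b,z+L] for a in(-22,22) for b in(-8,8) for z in(72,122)])); print(L,q.min(0).round(),q.max(0).round())
E
```

```text
t: 58.55
ee_pos: [461.4, 148.5, 317.7]
orientation: [-3.141, -0.023, 0.001]
ft_force: [-0.3, -0.2, -0.7]
width: 50.7
grasp_force: 0.0
t: 59.55
ee_pos: [422.0, 148.1, 345.7]
orientation: [-3.141, -0.023, 0.001]
ft_force: [0.0, 0.1, 0.3]
width: 88.2
grasp_force: 0.0
wrist [(np.float64(43.0), 0, np.float64(0.01)), (np.float64(42.6), 2, np.float64(0.01)), (np.float64(41.1), 12, np.float64(0.01)), (np.float64(41.0), 32, np.float64(0.01)), (np.float64(40.8), 10, np.float64(0.01)), (np.float64(40.6), 8, np.float64(0.01))]
side [(np.float64(38.2), 36, np.float64(0.0)), (np.float64(37.8), 34, np.float64(0.01)), (np.float64(36.6), 36, np.float64(-0.01)), (np.float64(36.3), 32, np.float64(0.03)), (np.float64(36.1), 38, np.float64(-0.02)), (np.float64(36.1), 34, np.float64(0.02))]
black 168 214 221 249
0 [221. 175.] [239. 198.]
16 [220. 171.] [238. 194.]
32 [219. 167.] [238. 190.]
48 [219. 162.] [237. 185.]
```

```bash
python3 -c "
from workcell import ctrl
print(ctrl.close_job())"
```

```text
the job is handed in; nothing more can be done
None
```

The job is handed in: all five white trays stand fully down in slots 0–4, and the keeper is raised to the 32 mm stop and twisted back to about 0.01 rad, locked over them; the final check was numeric only because my 14 pictures were used up.

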